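# Lock the shoe lasts into the bench rail

## Robot

A 6-joint arm with a two-finger parallel gripper is mounted at the origin on the work surface. World frame = base frame: x ahead of the robot, y to its left, z up, the work surface at z = 0. Lengths are in m, angles in degrees, forces in N, time in s.
With the tool pointing down it reaches from about 0.35 to 0.875 m from the base axis. Payload 4.2 kg.
Tool frame: the origin (TCP) lies midway between the tips of the shut fingers; the grasp point (between the pads) lies r.pinch_z behind it (r.pinch_z is the distance from the TCP to the grasp point, in m); z points along the fingers, y is the direction in which the jaws open and shut (so a half turn about z gives the same grasp; the last joint's range is limited). The gripper opens to 87 mm and grips with 3 to 60 N. Pads are 19 mm wide; open, the fingers measure 117 mm over their backs; the gripper's body (75 mm by 190 mm) begins 51 mm behind the grasp point.
Start: joints at [-56.287, 22.042, 0.453, 0, -68.411, -14.817], TCP at [0.202, -0.591, 0.223] pointing down, gripper open.
Joint ranges: [-179.83, 179.83], [-69.29, 118.12], [-61.27, 80.66], [-181.25, 117.63], [-171.15, -9.14], [-177.46, 177.46]. Speed limits (degrees/s): [159.86, 159.86, 180, 180, 180, 180].

## Interface

Orientations are given as a 3x3 rotation matrix whose columns are the frame's x, y, z axes.
In Python, from station import r gives the robot as it stands. The module is installed in compiled form; this text tells all that it offers.
- The arm moves only by the tool play_rows, never from a script. Its argument "deltas" is a list of rows, each a list of 7 numbers: the shift along the tool's x, y, z in units of 25 mm (1.0 is 25 mm), then the turn, a rotation vector about the tool's x, y, z in units of 5 degrees (1.0 is 5 degrees), then the finger opening in mm, from 0 to 87. In form: [[tx, ty, tz, wx, wy, wz, fingers], ...]. A call has 1 to 12 rows; each row is the pose to reach, as a shift and turn from the pose commanded when the call began, along the tool's axes at that moment; what a row does not reach only later rows make up. A row lasts 1/10 s, in which the tool goes at most 50 mm and 8.59 degrees, less where a joint would pass 70% of its speed; a pose out of reach is approached as far as the arm can. A call with a gripper value outside its range is refused whole. The fingers move at their own pace and stop on an object; the grip force is fixed at half the most. Time passes only in rows, so rows that repeat a pose let the fingers close. It gives the time, the measured TCP pose, the force and the opening at its end, in the units of the state.
- r.sense(): the state, without advancing time (a new reading comes with each control period).
- r.capture(name): name is "scene" or "top"; returns a dict with "pixels" (400x640x3 uint8, red, green, blue), "camera_matrix" (3x3 intrinsics, pixels), "R" (3x3) and "t" (3): a world point X has camera coordinates R X + t. Camera axes: x right, y down, z forward; pixel columns grow to the right and rows downward; lengths in m; the calibration is good to about 2 mm. A picture is of the moment at which its call begins. There is no depth.
- r.finish_job(): hands the job in, once; it reports no verdict.
Trained networks look in the newest picture that a camera, given by its name, has taken for a name from the list of things; names that differ only in an ending like _2 or _b are one class to them, and where a whole thing is asked for, a point or a joint stands for the part that bears it (a point fixed in the world has none). Each returns a list of dicts, best first, with "score" (0 to 1); they miss things now and then, are a little off and sometimes report something else, mostly with a low value. They report only what shows in the picture. A call takes as long as a camera call. They do not tell look-alikes from the thing itself.
- r.spot_in(camera, target): "centre" ([x, y, z] in m, in world coordinates, good to about 4 mm: the middle of the surface that is visible of it).
- r.cut_out(camera, target): "region" (400x640 bool, what is visible of it).
The state is a dict: "time_s": time; "joints": joint angles; "joint_velocities": joint speeds; "effort": joint torques, N m; "tcp_pos": TCP position; "ee_rot": TCP orientation; "wrist_force": force on the tool from outside, world axes, zero at the start; "moment": the same for the moment, N m; "gripper_width": opening from 0.0 (shut) to 1.0 (fully open).
Only numpy, scipy, OpenCV 4.12 (cv2) and the standard library are available. Lean on these libraries where they do the work, as an engineer would, in place of code of your own. Each camera call takes 0.05 s, during which the arm holds its last target.

## Task

Swing the red-knobbed clamp lever of the rail fully open, then drop every wooden last that is on the bench, foot first, into the T-slot of the rail and twist it a quarter turn so that it sits down on the rail, locked, with its toe pointing square across the rail (to either side). When all of them are locked in, swing the lever fully shut again to clamp them; leave the other things on the bench where they are.

Things in the scene. Friction and masses are not known exactly. Their poses are not given: they have to be found in the camera images.
- rail: fixed aluminium T-slot rail, 112 mm wide (x), 320 mm long (y), 30 mm high. Origin: centre of its underside, on the table; y runs along the slot towards the clamp lever, z up. Shutting the lever raises a red clamp strip in the slot's floor by 5 mm, which lifts the seated feet about 2 mm against the lips; while it is shut a foot cannot go deep enough to turn freely
- slot_mouth (a point): middle of the slot, level with the lips' top. Slot 39 mm wide, y = -152 to +152 mm; lips 6 mm thick, cavity below 96 mm wide. A last enters with its x axis along the slot, then turns either way under the lips. Seated, its sole is on the lips, its origin 8 mm above the rail's. Three fit at y = -105, 0, 105 mm; they slide along it freely
- lever (a joint): clamp lever at the rail's +y end, swinging level about an upright pivot: 0 = shut (arm points along the rail's +y, away from the slot), 1.25 = fully open (turned anticlockwise seen from above, arm towards the rail's -x). Open at 1.0 or more, shut below 0.12. It stays where left; about 2 to 3 N at the knob moves it.
- lever_knob (a point): top centre of the lever's upright red knob, 27 mm across, 69 mm above the table; its grip reaches down to 31 mm above the table, where the arm (25 mm and below) begins; 80 mm from the pivot axis
- lever_pivot (a point): point on the lever's upright pivot axis, 29 mm above the table; fixed in the rail at x = 0, y = 205 mm
- last_1: wooden child's shoe last standing on a steel T-foot, 0.38 kg (varies); may be absent. Origin: centre of the foot's underside; x to the toe, z up. Foot 66 mm (x) by 34 mm (y), 14 mm high; then a round neck, 33 mm across; the flat sole begins at z = 22 mm, from x = -45 (heel) to +70 mm (toe), 49 mm wide; the body's sides reach z = 48 mm, its ridge 75 mm
- grip_1 (a point): top centre (brass disc) of this last's grip block, 100 mm above the origin, straight over the foot's centre and about over the centre of mass. The block is 46 mm along the last's x and 34 mm along its y, with upright sides, free to grip from z = 58 to 100 mm
- last_2: wooden child's shoe last standing on a steel T-foot, 0.38 kg (varies); may be absent. Origin: centre of the foot's underside; x to the toe, z up. Foot 66 mm (x) by 34 mm (y), 14 mm high; then a round neck, 33 mm across; the flat sole begins at z = 22 mm, from x = -45 (heel) to +70 mm (toe), 49 mm wide; the body's sides reach z = 48 mm, its ridge 75 mm
- grip_2 (a point): top centre (brass disc) of this last's grip block, 100 mm above the origin, straight over the foot's centre and about over the centre of mass. The block is 46 mm along the last's x and 34 mm along its y, with upright sides, free to grip from z = 58 to 100 mm
- last_3: wooden child's shoe last standing on a steel T-foot, 0.38 kg (varies); may be absent. Origin: centre of the foot's underside; x to the toe, z up. Foot 66 mm (x) by 34 mm (y), 14 mm high; then a round neck, 33 mm across; the flat sole begins at z = 22 mm, from x = -45 (heel) to +70 mm (toe), 49 mm wide; the body's sides reach z = 48 mm, its ridge 75 mm
- grip_3 (a point): top centre (brass disc) of this last's grip block, 100 mm above the origin, straight over the foot's centre and about over the centre of mass. The block is 46 mm along the last's x and 34 mm along its y, with upright sides, free to grip from z = 58 to 100 mm
- shoe: finished red child's shoe, about 200 mm long; bystander
- jar: amber glue jar, 72 mm across, 85 mm tall; bystander
- tin: flat red polish tin, 84 mm across; bystander
- spool: green thread spool standing upright, 44 mm across, 54 mm tall; bystander
- awl: wood-handled awl lying flat, 160 mm long; bystander
- hammer: hammer lying flat, 240 mm long; bystander
- brush: brush lying flat, 180 mm long; bystander
There are look-alikes about, which are no part of the job. Leave any green look-alike of the last_1 alone.

How it is judged (in metres and radians):
On the way, in this order (a step that is already met when the one before it is completed fails the run):
1. the clamp lever is swung open (1.0 rad or more) (value of joint lever above 1 rad), for 0.2 s.
2. every last present is down in the slot and turned across it, the lever still open (x of last_1 in the frame of rail between -0.005 and 0.005 m and y of last_1 in the frame of rail between -0.145 and 0.145 m and z of last_1 in the frame of rail between 0.003 and 0.014 m and angle between the x axis of each of last_1, last_2, last_3 and the x axis of rail, either way round below 0.2 rad and x of last_2 in the frame of rail between -0.005 and 0.005 m and y of last_2 in the frame of rail between -0.145 and 0.145 m and z of last_2 in the frame of rail between 0.003 and 0.014 m and x of last_3 in the frame of rail between -0.005 and 0.005 m and y of last_3 in the frame of rail between -0.145 and 0.145 m and z of last_3 in the frame of rail between 0.003 and 0.014 m and value of joint lever above 0.9 rad), for 0.2 s.
At the end, for the whole second after the job is handed in: Every last present is in the slot (within 5 mm of its centre line and between its ends, origin 3 to 14 mm above the rail's underside), its toe square across the rail within 0.2 rad (either side), at rest, and the lever is shut below 0.12 rad (x of last_1 in the frame of rail between -0.005 and 0.005 m and y of last_1 in the frame of rail between -0.145 and 0.145 m and z of last_1 in the frame of rail between 0.003 and 0.014 m and angle between the x axis of each of last_1, last_2, last_3 and the x axis of rail, either way round below 0.2 rad and x of last_2 in the frame of rail between -0.005 and 0.005 m and y of last_2 in the frame of rail between -0.145 and 0.145 m and z of last_2 in the frame of rail between 0.003 and 0.014 m and x of last_3 in the frame of rail between -0.005 and 0.005 m and y of last_3 in the frame of rail between -0.145 and 0.145 m and z of last_3 in the frame of rail between 0.003 and 0.014 m and linear speed of each of last_1, last_2, last_3 below 0.02 m/s and value of joint lever below 0.12 rad); the robot touches nothing.
It fails at once if one of the other things on the bench is moved more than 60 mm (distance of any of shoe, jar, tin, spool, awl, hammer, brush from where it was at the start of the episode above 0.06 m).
Of last_1, last_2, last_3 only 2 to 3 are there at a start; the rules pass over those that are not, and their reading is None.
At some moment in a run one of last_1, last_2, last_3 may be knocked a few centimetres aside while the robot is not near it.
It also fails if it takes over 210 s, if anything falls off the work surface, if the arm or the gripper's body presses on something with over 40 N, if the wrist force passes 120 N, or if a joint passes its speed limit or range.

## Working session

There is one attempt and no reset: what is moved stays moved. The work goes in short steps, Python scripts to look and compute and a tool call to move; the robot and the scene stay as the last step left them, time stands still between calls to the robot, and variables do not carry over. Pictures are saved under pics/ and viewed, and the job is handed in when it is done.

Besides the shell and the picture viewer there is one more tool, called after "Emit:" by a JSON object that holds its "fn" and its "kwargs". play_rows: Moves the arm, as the interface text tells. Its arguments: {"type":"object","properties":{"deltas":{"type":"array","items":{"type":"array","items":{"type":"number"}}}},"required":["deltas"]}

```bash
mkdir -p pics; cat > h.py <<'E'
import numpy as np, cv2
from station import r
def shot(cam,name):
    c=r.capture(cam); cv2.imwrite(f'pics/{name}.png',cv2.cvtColor(c['pixels'],cv2.COLOR_RGB2BGR)); return c
def pix(c,X):
    p=c['camera_matrix']@(c['R']@np.array(X,float)+c['t']); return p[:2]/p[2]
def ray(c,u,v,z):
    d=c['R'].T@np.linalg.solve(c['camera_matrix'],[u,v,1.]); o=-c['R'].T@c['t']
    return o+d*(z-o[2])/d[2]
E
python3 - <<'E'
from h import *
s=r.sense(); print(s['time_s'],s['tcp_pos'],s['ee_rot'],r.pinch_z,s['gripper_width'])
for n in('scene','top'):
    c=shot(n,n+'0'); print(n,-c['R'].T@c['t'])
    for t in('rail','lever','lever_knob','last_1','grip_1','slot_mouth','lever_pivot'):
        try: print(t,[(np.round(d['centre'],3).tolist(),round(d['score'],2),pix(c,d['centre']).round().tolist()) for d in r.spot_in(n,t)])
        except Exception as e: print(t,e)
E
```

```text
0.0 [ 0.20222624 -0.59075367  0.22145031] [[-9.46176874e-01 -3.23649032e-01 -7.92166142e-04]
 [-3.23649987e-01  9.46174737e-01  2.01311952e-03]
 [ 9.79834073e-05  2.16115170e-03 -9.99997660e-01]] 0.0187 1.0023521641568427
scene [1.64774663 0.15975918 1.00371043]
rail [([0.58, 0.024, 0.031], 0.57, [342.0, 223.0])]
lever [([0.585, 0.254, 0.032], 0.55, [418.0, 232.0])]
lever_knob [([0.583, -0.36, 0.042], 0.74, [220.0, 209.0]), ([0.583, 0.254, 0.027], 0.59, [418.0, 232.0])]
last_1 [([0.726, -0.422, 0.048], 0.89, [182.0, 236.0]), ([0.469, -0.17, 0.054], 0.85, [287.0, 189.0]), ([0.579, -0.36, 0.044], 0.74, [220.0, 207.0]), ([0.442, 0.049, 0.053], 0.66, [355.0, 190.0])]
grip_1 [([0.444, 0.045, 0.052], 0.81, [354.0, 191.0]), ([0.726, -0.428, 0.052], 0.81, [180.0, 236.0]), ([0.46, -0.171, 0.049], 0.64, [287.0, 188.0]), ([0.581, -0.361, 0.054], 0.58, [219.0, 205.0])]
slot_mouth [([0.583, 0.029, 0.033], 0.58, [343.0, 223.0])]
lever_pivot [([0.581, 0.25, 0.031], 0.54, [417.0, 231.0]), ([0.582, 0.024, 0.031], 0.4, [342.0, 223.0])]
top [ 0.30651095 -0.06154266  1.3343611 ]
rail [([0.576, 0.017, 0.03], 0.59, [310.0, 197.0])]
lever [([0.573, 0.24, 0.029], 0.67, [242.0, 199.0])]
lever_knob [([0.575, 0.24, 0.03], 0.79, [242.0, 199.0])]
last_1 [([0.421, -0.175, 0.055], 0.97, [370.0, 242.0]), ([0.409, 0.04, 0.047], 0.68, [302.0, 248.0]), ([0.704, -0.426, 0.052], 0.65, [443.0, 155.0])]
grip_1 [([0.702, -0.43, 0.05], 0.83, [445.0, 156.0]), ([0.423, -0.172, 0.054], 0.7, [369.0, 242.0]), ([0.41, 0.04, 0.053], 0.68, [302.0, 247.0]), ([0.556, -0.36, 0.049], 0.58, [426.0, 200.0])]
slot_mouth [([0.578, 0.022, 0.032], 0.57, [308.0, 196.0]), ([0.354, -0.237, 0.023], 0.48, [389.0, 264.0])]
lever_pivot [([0.575, 0.241, 0.031], 0.53, [242.0, 199.0])]
```

View pics/scene0.png

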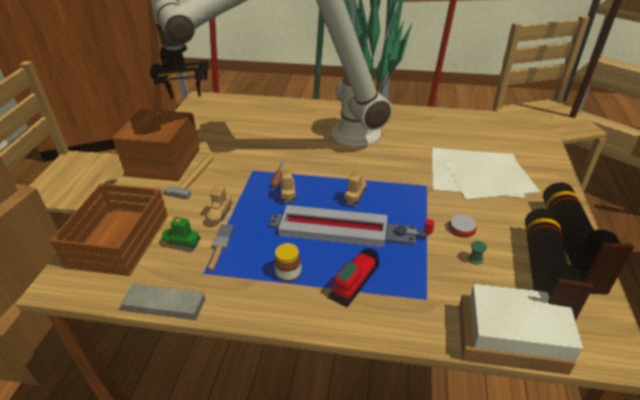

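View pics/top0.png

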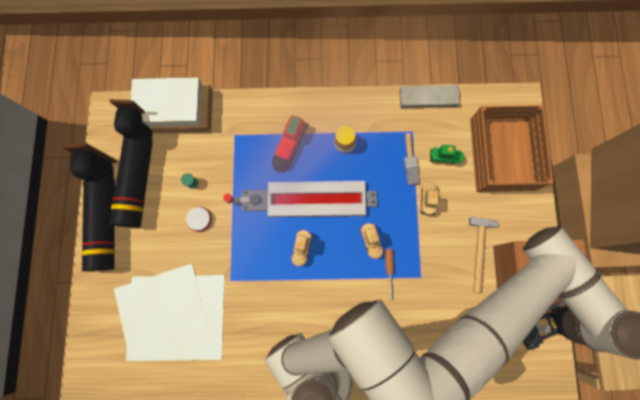

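```bash
python3 - <<'E'
import cv2
a=cv2.imread('pics/scene0.png')[130:300,150:470]; cv2.imwrite('pics/scene0c.png',cv2.resize(a,None,fx=2.5,fy=2.5,interpolation=3))
a=cv2.imread('pics/top0.png')[120:290,200:480]; cv2.imwrite('pics/top0c.png',cv2.resize(a,None,fx=2.8,fy=2.8,interpolation=3))
E
```

```text
(no output)
```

View pics/scene0c.png

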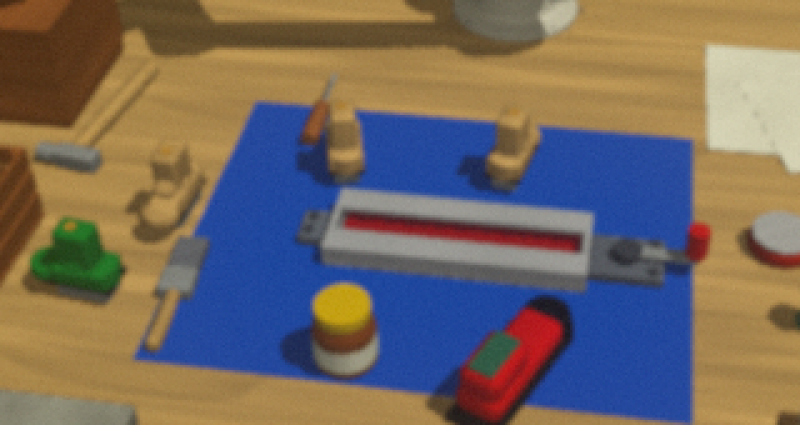

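View pics/top0c.png

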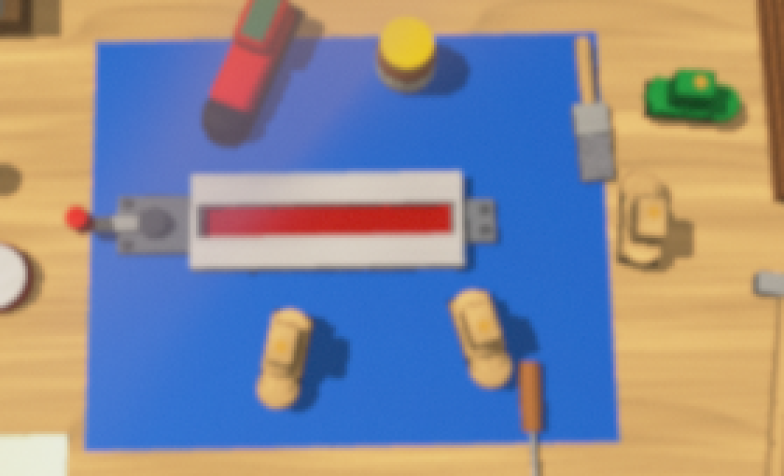

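Wooden candidates in the top picture are at px (302,248), (370,242) and (430,200). The green one at (445,155) is the look-alike, so I leave it. The rail is at (316,198), with the red knob at (228,198) and the lever shut. Next I measure the rail and the poses of the lasts precisely.

```bash
cat > fit.py <<'E'
from h import *
from scipy.optimize import minimize
def hullmask(c,P,S=4):
    m=np.zeros((400*S,640*S),np.uint8)
    for X in P:
        q=(c['R']@X.T).T+c['t']; q=(c['camera_matrix']@q.T).T; q=q[:,:2]/q[:,2:]
        h=cv2.convexHull(((q+0.5)*S*16).astype(np.int32)); cv2.fillConvexPoly(m,h,1,shift=4)
    return cv2.resize(m.astype(np.float32),(640,400),interpolation=cv2.INTER_AREA)
def ell(cx,cy,rx,ry,z,n=24):
    a=np.linspace(0,2*np.pi,n,endpoint=False); return np.c_[cx+rx*np.cos(a),cy+ry*np.sin(a),np.full(n,z)]
def box(x0,x1,y0,y1,z0,z1): return np.array([[x,y,z] for x in(x0,x1) for y in(y0,y1) for z in(z0,z1)])
def lastparts():
    # sole slab outline: heel & toe rounded
    h=lambda z:np.r_[ell(-.0215,0,.0235,.0225,z),ell(.0455,0,.0245,.0245,z)]
    lo=np.r_[h(.022),h(.040)]
    return [lo, np.r_[ell(-.0215,0,.0235,.0225,.04),ell(0,0,.022,.0225,.048),ell(-.01,0,.03,.010,.07)],box(-.023,.023,-.017,.017,.05,.1),box(-.033,.033,-.017,.017,0,.014),np.r_[ell(0,0,.0165,.0165,.01),ell(0,0,.0165,.0165,.025)]]
PARTS=lastparts()
def place(x,y,th,z=0):
    c,s=np.cos(th),np.sin(th); R=np.array([[c,-s,0],[s,c,0],[0,0,1]]); return [p@R.T+[x,y,z] for p in PARTS]
def fit(cams,masks,x0,z=0):
    best=None
    for th in x0[2]:
        f=lambda p:-sum((np.minimum(a,m).sum()/np.maximum(a,m).sum()) for a,m in((hullmask(c,place(p[0]/100,p[1]/100,p[2],z)),m) for c,m in zip(cams,masks)))
        o=minimize(f,[x0[0]*100,x0[1]*100,th],method='Nelder-Mead',options=dict(initial_simplex=np.array([[x0[0]*100,x0[1]*100,th],[x0[0]*100+2,x0[1]*100,th],[x0[0]*100,x0[1]*100+2,th],[x0[0]*100,x0[1]*100,th+.4]]),maxiter=90))
        if best is None or o.fun<best.fun: best=o
    return best.x[0]/100,best.x[1]/100,np.degrees(best.x[2]),-best.fun/len(cams)
E
python3 - <<'E'
from fit import *
C={n:r.capture(n) for n in('top','scene')}
M={}
for n,c in C.items():
    M[n]=[(d['region'],d['score']) for d in r.cut_out(n,'last_1')]
    for m,s in M[n]:
        v,u=np.nonzero(m); hsv=cv2.cvtColor(c['pixels'],cv2.COLOR_RGB2HSV)[m].mean(0); print(n,round(s,2),m.sum(),u.mean().round(1),v.mean().round(1),hsv.round())
def get(n,u,v):
    L=[m for m,s in M[n] if m.sum() and np.hypot(np.nonzero(m)[1].mean()-u,np.nonzero(m)[0].mean()-v)<12]
    return L[0].astype(np.float32) if L else None
for name,x,y,tp,sp in(('A',.42,-.17,(371,241),(287,187)),('B',.42,.045,(302,247),(355,190)),('C',.56,-.36,(430,200),(217,206))):
    ths=np.radians([0,60,120,180,240,300])
    for nn in(('top',),('scene',),('top','scene')):
        ms=[get(n,*(tp if n=='top' else sp)) for n in nn]
        if any(m is None for m in ms): print(name,nn,'none'); continue
        print(name,nn,np.round(fit([C[n] for n in nn],ms,(x,y,ths)),4))
for n,c in C.items():
    h=cv2.cvtColor(c['pixels'],cv2.COLOR_RGB2HSV)
    for t in('rail','lever'):
        for d in r.cut_out(n,t)[:2]:
            m=d['region']; v,u=np.nonzero(m); print(n,t,round(d['score'],2),m.sum(),u.min(),u.max(),v.min(),v.max())
# rail top
c=C['top']; h=cv2.cvtColor(c['pixels'],cv2.COLOR_RGB2HSV)
w=((h[...,1]<60)&(h[...,2]>150)).astype(np.uint8); w[:170]=0;w[225:]=0;w[:,:255]=0;w[:,385:]=0
n,l,st,ce=cv2.connectedComponentsWithStats(w); i=1+st[1:,4].argmax(); print(st[i],ce[i])
rc=cv2.minAreaRect(cv2.findContours((l==i).astype(np.uint8),0,2)[0][0]); bp=cv2.boxPoints(rc); print(rc)
for p in bp: print(p, ray(c,*p,.03).round(4))
a=cv2.imread('pics/top0.png')[170:230,215:395]; cv2.imwrite('pics/railc.png',cv2.resize(a,None,fx=4.4,fy=4.4,interpolation=0))
E
```

```text
top 0.9 472 428.8 197.5 [ 18. 130. 196.]
top 0.74 490 371.4 240.5 [ 23. 118. 196.]
top 0.73 495 301.2 247.5 [ 25. 115. 189.]
top 0.69 531 446.2 154.4 [ 58. 165. 122.]
scene 0.95 655 219.0 203.9 [ 18. 135. 144.]
scene 0.83 431 287.5 186.1 [ 29. 116. 134.]
scene 0.72 455 355.2 187.8 [ 22. 121. 135.]
scene 0.65 903 181.2 234.3 [ 48. 146.  90.]
A ('top',) [ 4.433000e-01 -1.764000e-01  1.963529e+02  9.272000e-01]
A ('scene',) [ 4.434000e-01 -1.745000e-01  1.983008e+02  9.034000e-01]
A ('top', 'scene') [ 4.430000e-01 -1.750000e-01  1.985967e+02  9.072000e-01]
B ('top',) [  0.3992   0.0468 -10.7401   0.9339]
B ('scene',) [4.24200e-01 4.47000e-02 1.70997e+02 8.52700e-01]
B ('top', 'scene') [4.246000e-01 4.340000e-02 1.705572e+02 8.772000e-01]
C ('top',) [  0.5535  -0.3709 355.9617   0.8558]
C ('scene',) [  0.5557  -0.3667 355.7447   0.9095]
C ('top', 'scene') [ 0.5538 -0.369  -2.476   0.8686]
top rail 0.85 4416 222 376 180 217
top rail 0.22 238 224 259 194 203
top lever 0.68 263 224 259 193 204
scene rail 0.79 4179 269 435 205 245
scene lever 0.87 386 395 434 218 235
scene lever 0.5 430 280 295 169 202
[ 260  181  106   36 2266] [315.35745808 198.09311562]
((312.65655517578125, 198.42935180664062), (34.051597595214844, 105.07233428955078), 89.21517944335938)
[259.8921  182.12476] [0.63   0.1813 0.03  ]
[364.9546  180.68555] [ 0.6283 -0.1671  0.03  ]
[365.42102 214.73395] [ 0.5141 -0.165   0.03  ]
[260.35852 216.17316] [0.5156 0.1779 0.03  ]
```

View pics/railc.png

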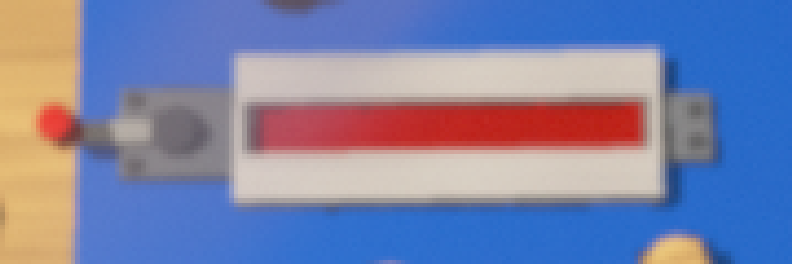

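```bash
cat > rail.py <<'E'
from fit import *
def railfit(C):
    out={}
    for n,c in C.items():
        h=cv2.cvtColor(c['pixels'],cv2.COLOR_RGB2HSV).astype(int); H,S,V=h[...,0],h[...,1],h[...,2]
        w=((S<90)&(V>(110 if n=='top' else 75)))|((H<8)|(H>172))&(S>90)
        win=hullmask(c,[box(.505,.64,-.19,.20,.0,.03)])>0.5
        w=(w&win).astype(np.float32); out[n]=w
    def parts(p):
        x,y,t=p[0]/100,p[1]/100,p[2]/100; cc,s=np.cos(t),np.sin(t); R=np.array([[cc,-s,0],[s,cc,0],[0,0,1]])
        return box(-.056,.056,-.16,.16,0.0,.03)@R.T+[x,y,0]
    for nn in [('top',),('scene',),('top','scene')]:
        f=lambda p:-sum((np.minimum(a,m).sum()/np.maximum(a,m).sum()) for a,m in((hullmask(C[n],[parts(p)]),out[n]) for n in nn))
        b=min((minimize(f,[57.4,1.4,t],method='Nelder-Mead',options=dict(initial_simplex=np.array([[57.4,1.4,t],[58.4,1.4,t],[57.4,2.4,t],[57.4,1.4,t+4]]))) for t in(-3,0,3)),key=lambda o:o.fun)
        print(nn,b.x.round(3),b.fun/len(nn))
    return out
E
python3 - <<'E'
from rail import *
C={n:r.capture(n) for n in('top','scene')}
o=railfit(C)
for n in C: cv2.imwrite(f'pics/m_{n}.png',(o[n]*255).astype(np.uint8)[150:260,200:460])
for n,c in C.items():
    h=cv2.cvtColor(c['pixels'],cv2.COLOR_RGB2HSV).astype(int)
    for nm,x,y in(('A',.443,-.175),('B',.4245,.0435),('C',.554,-.369)):
        u,v=pix(c,[x,y,.1]); k=7; P=h[int(v)-k:int(v)+k+1,int(u)-k:int(u)+k+1]
        w=np.clip((P[...,1]-P[...,1].mean()-25),0,None)*((P[...,0]<26)&(P[...,2]>110)); 
        gy,gx=np.mgrid[-k:k+1,-k:k+1]; 
        if w.sum(): uu,vv=int(u)+(w*gx).sum()/w.sum(),int(v)+(w*gy).sum()/w.sum(); print(n,nm,(round(u,1),round(v,1)),round(uu,1),round(vv,1),ray(c,uu,vv,.1).round(4))
    # slot red
    red=((h[...,0]<8)|(h[...,0]>172))&(h[...,1]>130)
    m=(hullmask(c,[box(.54,.62,-.15,.17,.0,.03)])>.5)&red; v,u=np.nonzero(m); print('slot',n,u.min(),u.max(),v.min(),v.max(),ray(c,u.mean(),v.mean(),.01 if n=='top' else .01))
    kk=red&(hullmask(c,[ell(.575,.26,.05,.05,z) for z in(.03,.07)])>.5); v,u=np.nonzero(kk); print('knob',n,kk.sum(),u.mean(),v.mean(),ray(c,u.mean(),v.mean(),.05))
a=cv2.imread('pics/top0.png'); 
E
```

```text
('top',) [57.448 -0.487 -0.457] -0.8836281299591064
('scene',) [57.38  -0.318 -0.334] -0.8953185081481934
('top', 'scene') [57.44  -0.38  -0.506] -0.888826847076416
top A (np.float64(371.1), np.float64(234.0)) 372.5 236.0 [ 0.4368 -0.179   0.1   ]
top B (np.float64(299.7), np.float64(241.3)) 300.0 243.4 [0.4181 0.0427 0.1   ]
top C (np.float64(432.4), np.float64(197.3)) 433.1 195.3 [ 0.5604 -0.3714  0.1   ]
slot top 275 360 193 203 [ 0.5764939  -0.01352074  0.01      ]
knob top 52 227.40384615384616 197.59615384615384 [0.57534992 0.28237955 0.05      ]
scene A (np.float64(286.3), np.float64(172.4)) 282.7 172.4 [ 0.4443 -0.1865  0.1   ]
scene B (np.float64(354.5), np.float64(174.9)) 355.0 174.3 [0.421  0.0446 0.1   ]
scene C (np.float64(216.9), np.float64(188.0)) 216.0 189.8 [ 0.5632 -0.3686  0.1   ]
slot scene 288 380 216 229 [ 0.55897837 -0.00071785  0.01      ]
knob scene 105 428.9428571428571 226.25714285714287 [0.57765616 0.28252774 0.05      ]
```

View pics/m_top.png

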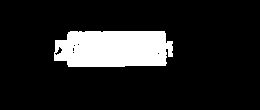

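View pics/m_scene.png

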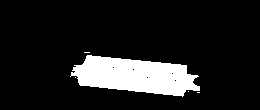

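```bash
cat > mv.py <<'E'
from h import *
from scipy.spatial.transform import Rotation as Ro
def Rd(phi):
    c,s=np.cos(np.radians(phi)),np.sin(np.radians(phi)); return np.array([[c,s,0],[s,-c,0],[0,0,-1.]])
def row(pos,phi,s=None):
    s=s or r.sense(); R=np.array(s['ee_rot']); d=R.T@(np.array(pos)-s['tcp_pos'])/.025
    w=Ro.from_matrix(R.T@Rd(phi)).as_rotvec(degrees=True)/5
    return [round(float(v),2) for v in np.r_[d,w]]
def phi(s=None):
    R=np.array((s or r.sense())['ee_rot']); return np.degrees(np.arctan2(R[1,0],R[0,0]))
E
python3 - <<'E'
from mv import *
print(row([.576,.2825,.2],-90))
E
```

```text
[-25.46, 28.23, 0.9, 0.0, 0.0, -14.22]
```

Emit:
{"fn": "play_rows", "kwargs": {"deltas": [[-12.7, 14.1, 0.4, 0, 0, -7.1, 45], [-12.7, 14.1, 0.4, 0, 0, -7.1, 45], [-12.7, 14.1, 0.4, 0, 0, -7.1, 45], [-12.7, 14.1, 0.4, 0, 0, -7.1, 45], [-12.7, 14.1, 0.4, 0, 0, -7.1, 45], [-12.7, 14.1, 0.4, 0, 0, -7.1, 45], [-12.7, 14.1, 0.4, 0, 0, -7.1, 45], [-12.7, 14.1, 0.4, 0, 0, -7.1, 45], [-12.7, 14.1, 0.4, 0, 0, -7.1, 45], [-12.7, 14.1, 0.4, 0, 0, -7.1, 45], [-12.7, 14.1, 0.4, 0, 0, -7.1, 45], [-12.7, 14.1, 0.4, 0, 0, -7.1, 45]]}}

```text
time_s: 2.5
tcp_pos: [0.3888, -0.1546, 0.2127]
ee_rot: [[-0.581, -0.814, 0.0], [-0.814, 0.581, -0.0], [-0.0, -0.0, -1.0]]
wrist_force: [-0.3, -0.3, -0.9]
gripper_width: 0.519
```

Emit:
{"fn": "play_rows", "kwargs": {"deltas": [[-12.7, 14.1, 0.4, 0, 0, -7.1, 45], [-12.7, 14.1, 0.4, 0, 0, -7.1, 45], [-12.7, 14.1, 0.4, 0, 0, -7.1, 45], [-12.7, 14.1, 0.4, 0, 0, -7.1, 45], [-12.7, 14.1, 0.4, 0, 0, -7.1, 45], [-12.7, 14.1, 0.4, 0, 0, -7.1, 45], [-12.7, 14.1, 0.4, 0, 0, -7.1, 45], [-12.7, 14.1, 0.4, 0, 0, -7.1, 45], [-12.7, 14.1, 0.4, 0, 0, -7.1, 45], [-12.7, 14.1, 0.4, 0, 0, -7.1, 45], [-12.7, 14.1, 0.4, 0, 0, -7.1, 45], [-12.7, 14.1, 0.4, 0, 0, -7.1, 45]]}}

```text
time_s: 3.7
tcp_pos: [0.2873, 0.3076, 0.2022]
ee_rot: [[-0.003, -1.0, -0.001], [-1.0, 0.003, -0.001], [0.001, 0.001, -1.0]]
wrist_force: [-0.1, 0.0, -0.4]
gripper_width: 0.52
```

```bash
python3 - <<'E'
from mv import *
s=r.sense(); print(s['tcp_pos'],phi(s),s['joints'],s['time_s'])
print(row([.576,.2825,.2],-90),row([.576,.2825,.042],-90))
E
```

```text
[0.28725213 0.30764049 0.20217525] -90.16053544639847 [ 6.92709016e+01  2.80484953e+00 -2.80251422e+01 -7.09761048e-03
 -5.92505828e+01 -6.94278256e+01] 3.7
[0.97, -11.55, 0.08, 0.01, -0.01, -0.03] [0.97, -11.56, 6.4, 0.01, -0.01, -0.03]
```

Emit:
{"fn": "play_rows", "kwargs": {"deltas": [[0.97, -11.55, 0.1, 0, 0, 0, 45], [0.97, -11.55, 0.1, 0, 0, 0, 45], [0.97, -11.55, 0.1, 0, 0, 0, 45], [0.97, -11.55, 0.1, 0, 0, 0, 45], [0.97, -11.55, 0.1, 0, 0, 0, 45], [0.97, -11.55, 0.1, 0, 0, 0, 45], [0.97, -11.55, 0.1, 0, 0, 0, 45], [0.97, -11.55, 0.1, 0, 0, 0, 45], [0.97, -11.55, 3.0, 0, 0, 0, 45], [0.97, -11.55, 4.5, 0, 0, 0, 45], [0.97, -11.55, 4.5, 0, 0, 0, 45]]}}

```text
time_s: 4.8
tcp_pos: [0.5708, 0.2804, 0.0849]
ee_rot: [[-0.003, -1.0, -0.01], [-1.0, 0.003, -0.006], [0.006, 0.01, -1.0]]
wrist_force: [-0.1, -0.7, -0.4]
gripper_width: 0.516
```

```bash
python3 - <<'E'
from mv import *
s=r.sense(); print(s['tcp_pos'],phi(s),s['joints'])
c=shot('scene','s1');t=shot('top','t1')
a=cv2.imread('pics/s1.png')[160:280,360:480]; b=cv2.imread('pics/t1.png')[140:260,180:300]; cv2.imwrite('pics/k1.png',cv2.resize(np.hstack([a,b]),None,fx=3.3,fy=3.3,interpolation=3))
E
```

```text
[0.57075767 0.28038324 0.08487157] -90.18899777327634 [ 40.65769611  30.29050942  -7.20372036  -0.14757621 -53.19248342
 -40.75944164]
```

View pics/k1.png

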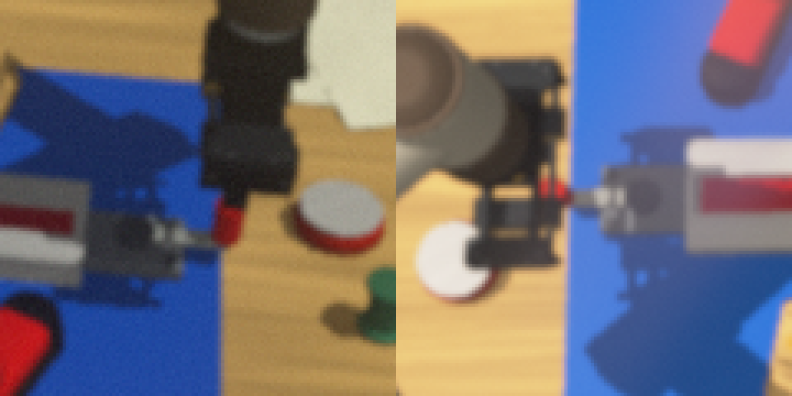

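```bash
python3 - <<'E'
from mv import *
s=r.sense(); print(s['tcp_pos']); print(row([.576,.282,.085],-90),row([.576,.282,.042],-90))
E
```

```text
[0.5743133  0.28259087 0.08938783]
[0.02, -0.07, 0.18, 0.03, -0.03, -0.01] [0.02, -0.07, 1.9, 0.03, -0.03, -0.01]
```

Emit:
{"fn": "play_rows", "kwargs": {"deltas": [[0.02, 0, 0, 0, 0, 0, 40], [0.02, 0, 0.6, 0, 0, 0, 40], [0.02, 0, 1.2, 0, 0, 0, 40], [0.02, 0, 1.8, 0, 0, 0, 40], [0.02, 0, 1.8, 0, 0, 0, 40], [0.02, 0, 1.8, 0, 0, 0, 33], [0.02, 0, 1.8, 0, 0, 0, 33]]}}

```text
time_s: 5.6
tcp_pos: [0.5768, 0.284, 0.0475]
ee_rot: [[-0.001, -1.0, 0.003], [-1.0, 0.001, 0.002], [-0.002, -0.003, -1.0]]
wrist_force: [-0.3, -0.2, -0.6]
gripper_width: 0.4
```

```bash
python3 - <<'E'
from mv import *
s=r.sense(); print(s['tcp_pos'],s['wrist_force'])
P=np.array([.575,.2012])
for k in range(1,13):
    a=min(1.2,k*.1); ph=-90+np.degrees(a)
    print(row([*(P+.08*np.array([-np.sin(a),np.cos(a)])),.042],ph,s))
E
```

```text
[0.57680315 0.28401424 0.04745948] [-0.26795585 -0.20058686 -0.64903502]
[0.13, 0.39, 0.22, -0.04, 0.02, -1.16]
[0.18, 0.71, 0.22, -0.04, 0.02, -2.31]
[0.26, 1.02, 0.21, -0.04, 0.02, -3.45]
[0.37, 1.32, 0.21, -0.04, 0.02, -4.6]
[0.51, 1.61, 0.21, -0.05, 0.02, -5.74]
[0.67, 1.88, 0.21, -0.05, 0.01, -6.89]
[0.87, 2.13, 0.21, -0.05, 0.01, -8.04]
[1.09, 2.37, 0.21, -0.05, 0.01, -9.18]
[1.33, 2.58, 0.21, -0.05, 0.01, -10.33]
[1.59, 2.76, 0.21, -0.05, 0.0, -11.47]
[1.87, 2.92, 0.2, -0.05, 0.0, -12.62]
[2.16, 3.05, 0.2, -0.05, -0.0, -13.77]
```

Emit:
{"fn": "play_rows", "kwargs": {"deltas": [[0.1, 0.4, 0, 0, 0, -1.2, 33], [0.15, 0.7, 0, 0, 0, -2.3, 33], [0.25, 1.0, 0, 0, 0, -3.4, 33], [0.35, 1.3, 0, 0, 0, -4.6, 33], [0.5, 1.6, 0, 0, 0, -5.7, 33], [0.65, 1.9, 0, 0, 0, -6.9, 33], [0.87, 2.15, 0, 0, 0, -8.0, 33], [1.1, 2.4, 0, 0, 0, -9.2, 33], [1.3, 2.6, 0, 0, 0, -10.3, 33], [1.6, 2.8, 0, 0, 0, -11.5, 33], [1.9, 2.95, 0, 0, 0, -12.6, 33], [2.2, 3.1, 0, 0, 0, -13.8, 33]]}}

```text
time_s: 6.8
tcp_pos: [0.4997, 0.23, 0.0471]
ee_rot: [[0.935, -0.355, 0.005], [-0.355, -0.935, 0.004], [0.003, -0.006, -1.0]]
wrist_force: [1.6, 1.7, 0.9]
gripper_width: 0.381
```

Emit:
{"fn": "play_rows", "kwargs": {"deltas": [[0, 0, 0, 0, 0, 0, 38], [0, 0, 0, 0, 0, 0, 38], [0, 0, -1, 0, 0, 0, 38], [0, 0, -3, 0, 0, 0, 38], [0, 0, -5, 0, 0, 0, 60], [0, 0, -6, 0, 0, 0, 60], [0, 0, -6, 0, 0, 0, 60]]}}

```text
time_s: 7.5
tcp_pos: [0.5005, 0.23, 0.2005]
ee_rot: [[0.933, -0.361, 0.009], [-0.361, -0.933, 0.006], [0.006, -0.009, -1.0]]
wrist_force: [-0.6, 0.0, 0.1]
gripper_width: 0.627
```

```bash
python3 - <<'E'
from mv import *
s=r.sense(); print(s['tcp_pos'],phi(s))
c=shot('scene','s2');t=shot('top','t2')
a=cv2.imread('pics/s2.png')[160:280,340:460]; b=cv2.imread('pics/t2.png')[140:260,180:300]; cv2.imwrite('pics/k2.png',cv2.resize(np.hstack([a,b]),None,fx=3.3,fy=3.3,interpolation=3))
E
```

```text
[0.50046247 0.22998457 0.20047158] -21.16087096252321
```

View pics/k2.png

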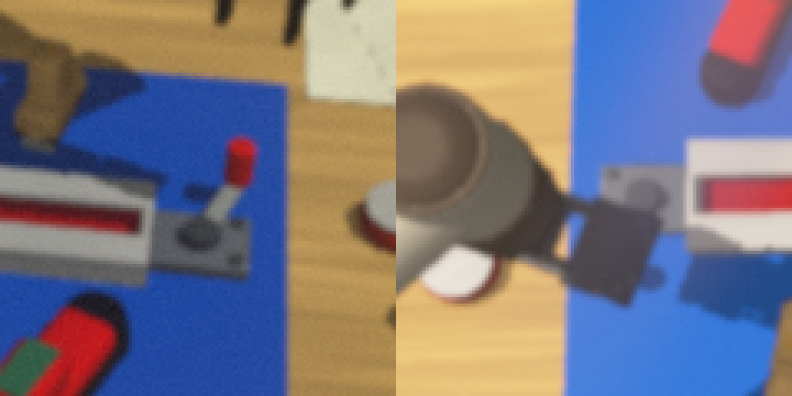

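```bash
cat > knob.py <<'E'
from mv import *
def knob(c):
    h=cv2.cvtColor(c['pixels'],cv2.COLOR_RGB2HSV).astype(int); red=((h[...,0]<8)|(h[...,0]>172))&(h[...,1]>130)
    w=np.zeros((400,640),np.uint8)
    for a in np.linspace(-.2,1.4,30):
        cv2.circle(w,tuple(int(v) for v in pix(c,[.575-.08*np.sin(a),.2012+.08*np.cos(a),.05])),9,1,-1)
    m=(red&(w>0)); v,u=np.nonzero(m); X=ray(c,u.mean(),v.mean(),.05); d=X[:2]-[.575,.2012]
    return m.sum(),X.round(4),np.hypot(*d).round(4),np.arctan2(-d[0],d[1]).round(3)
E
python3 - <<'E'
from knob import *
print(knob(r.capture('scene')))
print(row([.45,.15,.25],-90))
E
```

```text
(np.int64(82), array([0.5053, 0.2329, 0.05  ]), np.float64(0.0766), np.float64(1.143))
[-0.64, 3.6, -2.22, 0.02, 0.0, 13.77]
```

```bash
cat > lasts.py <<'E'
from mv import *
from fit import *
def lasts(guess,pre=''):
    C={n:shot(n,pre+n) for n in('top','scene')}
    M={n:[d['region'] for d in r.cut_out(n,'last_1')] for n in C}
    for nm,(x,y,th) in guess.items():
        T=[]; nn=[]
        for n,c in C.items():
            a=hullmask(c,place(x,y,np.radians(th)))>.5
            best=max(M[n],key=lambda m:(m&a).sum(),default=None)
            if best is not None and (best&a).sum()>.3*a.sum(): nn.append(n); T.append(best.astype(np.float32))
        for i,n in enumerate(nn): print(nm,n,T[i].sum(),np.round(fit([C[n]],[T[i]],(x,y,[np.radians(th)])),4).tolist())
        if len(nn)==2: print(nm,'both',np.round(fit([C[n] for n in nn],T,(x,y,[np.radians(th)])),4).tolist())
E
python3 - <<'E'
from lasts import *
lasts(dict(A=(.443,-.175,197),B=(.422,.0437,170.5),C=(.555,-.369,-3)),'l1')
E
```

```text
A top 498.0 [0.4439, -0.1765, 196.3285, 0.9191]
A scene 426.0 [0.4458, -0.1732, 196.6754, 0.9048]
A both [0.4438, -0.1749, 197.1158, 0.8964]
B top 464.0 [0.4246, 0.0421, 166.8978, 0.9027]
B scene 484.0 [0.4252, 0.0446, 171.6771, 0.9034]
B both [0.4247, 0.0432, 169.0109, 0.8891]
C top 525.0 [0.5558, -0.3711, -4.0169, 0.9277]
C scene 648.0 [0.552, -0.3672, -5.7671, 0.8948]
C both [0.5537, -0.3699, -4.058, 0.8906]
```

View pics/l1top.png

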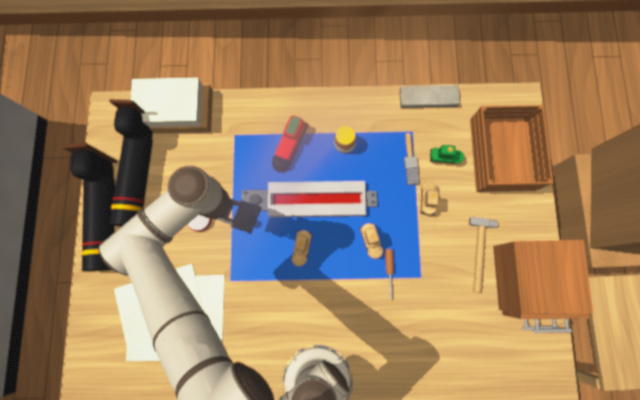

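```bash
python3 - <<'E'
from lasts import *
C={n:r.capture(n) for n in('top','scene')}
G=dict(A=(.444,-.175,196.8),B=(.4247,.0434,169.5),C=(.5537,-.3695,-4.5))
rows=[]
for n in C:
    im=cv2.cvtColor(C[n]['pixels'],cv2.COLOR_RGB2BGR); R=[]
    for k,(x,y,th) in G.items():
        u,v=pix(C[n],[x,y,.06]).astype(int); S=12; k0=11
        a=cv2.resize(im[v-k0:v+k0,u-k0:u+k0],None,fx=S,fy=S,interpolation=3)
        P=place(x,y,np.radians(th))[2]
        for X in P[[1,3,5,7]]:
            p=(pix(C[n],X)+.5-[u-k0,v-k0])*S; cv2.circle(a,tuple(p.astype(int)),3,(255,0,255),-1)
        p=(pix(C[n],[x,y,.1])+.5-[u-k0,v-k0])*S; cv2.circle(a,tuple(p.astype(int)),3,(0,255,0),-1)
        R.append(a)
    rows.append(np.hstack(R))
cv2.imwrite('pics/cr.png',np.vstack(rows))
E
```

```text
(no output)
```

View pics/cr.png

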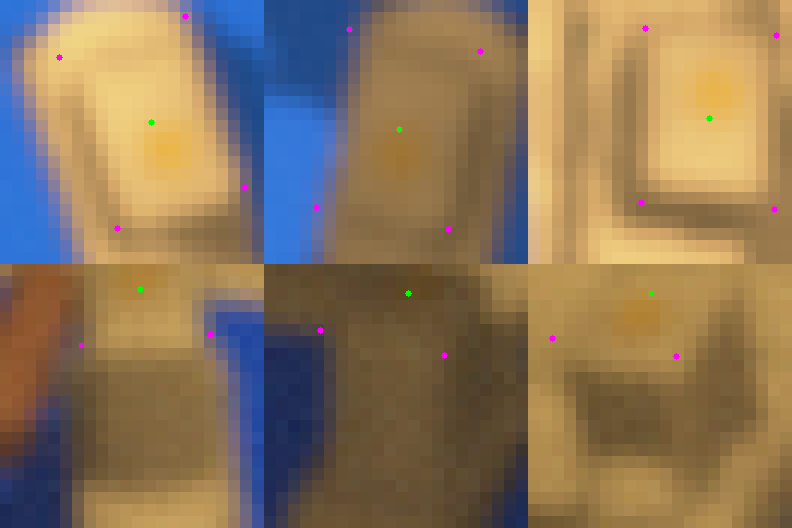

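```bash
sed -i 's|^PARTS=.*|PARTS=[p-[.0055,0,0] if i<2 else p for i,p in enumerate(lastparts())]; PARTS=[lastparts()[0]-[.0055,0,0],lastparts()[1]-[.0055,0,0],lastparts()[2],lastparts()[3],lastparts()[4]]|' fit.py
python3 - <<'E'
from mv import *
print(row([.4198,.0442,.2],-10.5),row([.4198,.0442,.064],-10.5))
E
```

```text
[-0.26, 7.98, -0.22, 0.02, 0.01, -2.12] [-0.25, 7.97, 5.22, 0.02, 0.01, -2.12]
```

Emit:
{"fn": "play_rows", "kwargs": {"deltas": [[-0.26, 7.98, -0.2, 0, 0, -2.12, 72], [-0.26, 7.98, -0.2, 0, 0, -2.12, 72], [-0.26, 7.98, -0.2, 0, 0, -2.12, 72], [-0.26, 7.98, -0.2, 0, 0, -2.12, 72], [-0.26, 7.98, -0.2, 0, 0, -2.12, 72], [-0.26, 7.98, 1.0, 0, 0, -2.12, 72], [-0.26, 7.98, 2.0, 0, 0, -2.12, 72], [-0.26, 7.98, 2.0, 0, 0, -2.12, 72], [-0.26, 7.98, 2.0, 0, 0, -2.12, 72]]}}

```text
time_s: 8.85
tcp_pos: [0.4206, 0.0447, 0.1453]
ee_rot: [[0.983, -0.182, -0.0], [-0.182, -0.983, -0.001], [-0.0, 0.001, -1.0]]
wrist_force: [0.0, -0.3, 0.8]
gripper_width: 0.829
```

```bash
python3 - <<'E'
from mv import *
s=r.sense(); print(s['tcp_pos'],phi(s),s['joints'],s['gripper_width'])
print(row([.4198,.0442,.064],-10.5))
E
```

```text
[0.42056857 0.04468375 0.14527205] -10.464526493843847 [ 2.82916201e+01  6.85469183e+00 -3.29147345e+01  4.53060451e-02
 -5.02679962e+01  5.12148857e+01] 0.8286557080032386
[-0.03, 0.02, 3.25, 0.01, 0.0, 0.01]
```

Descend, then grip.

Emit:
{"fn": "play_rows", "kwargs": {"deltas": [[0, 0, 1, 0, 0, 0, 72], [0, 0, 2, 0, 0, 0, 72], [0, 0, 3, 0, 0, 0, 72], [0, 0, 3.25, 0, 0, 0, 72], [0, 0, 3.25, 0, 0, 0, 72], [0, 0, 3.25, 0, 0, 0, 30], [0, 0, 3.25, 0, 0, 0, 30], [0, 0, 3.25, 0, 0, 0, 30], [0, 0, 3.25, 0, 0, 0, 30], [0, 0, 3.25, 0, 0, 0, 30], [0, 0, 3.25, 0, 0, 0, 30], [0, 0, 3.25, 0, 0, 0, 30]]}}

```text
time_s: 10.05
tcp_pos: [0.42, 0.0442, 0.064]
ee_rot: [[0.983, -0.182, -0.0], [-0.182, -0.983, -0.0], [-0.0, 0.001, -1.0]]
wrist_force: [0.1, -1.0, 3.3]
gripper_width: 0.394
```

Emit:
{"fn": "play_rows", "kwargs": {"deltas": [[0, 0, -0.5, 0, 0, 0, 30], [0, 0, -1.5, 0, 0, 0, 30], [0, 0, -2.5, 0, 0, 0, 30], [0, 0, -3.2, 0, 0, 0, 30], [0, 0, -3.2, 0, 0, 0, 30], [0, 0, -3.2, 0, 0, 0, 30]]}}

```text
time_s: 10.65
tcp_pos: [0.4189, 0.0443, 0.1426]
ee_rot: [[0.983, -0.183, -0.002], [-0.183, -0.983, 0.0], [-0.002, 0.0, -1.0]]
wrist_force: [-0.0, 0.0, -5.3]
gripper_width: 0.392
```

```bash
python3 - <<'E'
from mv import *
s=r.sense(); print(s['tcp_pos'],phi(s),s['wrist_force'],s['gripper_width']*87)
shot('scene','s3')
a=cv2.imread('pics/s3.png')[120:260,260:430]; cv2.imwrite('pics/k3.png',cv2.resize(a,None,fx=4,fy=4,interpolation=3))
print(row([.5742,.101,.15],-90.3))
E
```

```text
[0.41894228 0.04428753 0.14263062] -10.553501234387813 [-0.04735163  0.03347972 -5.26034021] 34.132982017991225
[5.7, -3.38, -0.34, 0.04, 0.02, 15.95]
```

View pics/k3.png

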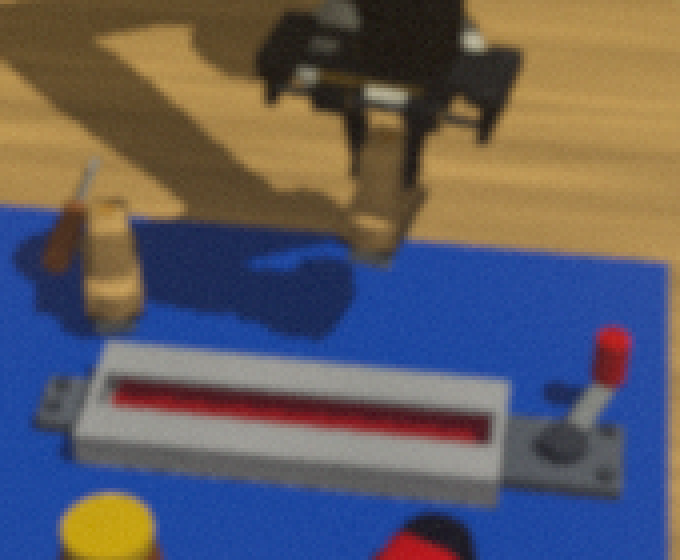

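```bash
python3 - <<'E'
from mv import *
c=r.capture('top'); im=cv2.cvtColor(cv2.imread('pics/top0.png'),cv2.COLOR_BGR2RGB).astype(float)
for y in(-.12,-.08,-.04,0,.04):
    xs=np.arange(.495,.66,.0025)
    P=np.array([[pix(c,[x,y+dy,.03]) for x in xs] for dy in np.linspace(-.015,.015,7)]).astype(np.float32)
    v=np.stack([cv2.remap(im[...,k].astype(np.float32),P[...,0],P[...,1],cv2.INTER_LINEAR).mean(0) for k in range(3)],1)
    g=v[:,1]; 
    def cross(lo,hi,lev,up):
        for i in range(len(xs)-1):
            if lo<=xs[i]<=hi and ((g[i]<lev<=g[i+1]) if up else (g[i]>=lev>g[i+1])): return round(float(xs[i]+(lev-g[i])/(g[i+1]-g[i])*.0025),4)
    print(y,'outer',cross(.5,.53,140,1),cross(.61,.65,150,0),'slot',cross(.53,.575,110,0),cross(.575,.62,110,1), g[::4].round().tolist())
E
```

```text
-0.12 outer 0.5156 0.6299 slot 0.5551 0.5897 [108.0, 106.0, 134.0, 200.0, 201.0, 199.0, 111.0, 35.0, 35.0, 51.0, 176.0, 199.0, 200.0, 191.0, 111.0, 107.0, 106.0]
-0.08 outer 0.5159 0.63 slot 0.5556 0.5897 [109.0, 105.0, 129.0, 202.0, 203.0, 202.0, 119.0, 36.0, 35.0, 47.0, 182.0, 201.0, 202.0, 189.0, 114.0, 108.0, 107.0]
-0.04 outer 0.5157 0.6305 slot 0.5557 0.5901 [109.0, 106.0, 133.0, 205.0, 206.0, 205.0, 121.0, 37.0, 37.0, 48.0, 178.0, 204.0, 205.0, 191.0, 117.0, 109.0, 108.0]
0 outer 0.5161 0.6304 slot 0.5562 0.5905 [110.0, 108.0, 128.0, 203.0, 206.0, 204.0, 129.0, 40.0, 39.0, 51.0, 171.0, 202.0, 203.0, 189.0, 119.0, 111.0, 111.0]
0.04 outer 0.516 0.6303 slot 0.5566 0.5905 [111.0, 110.0, 128.0, 203.0, 204.0, 200.0, 135.0, 45.0, 48.0, 59.0, 165.0, 196.0, 195.0, 182.0, 121.0, 115.0, 116.0]
```

Emit:
{"fn": "play_rows", "kwargs": {"deltas": [[2.0, -1.2, -0.5, 0, 0, 2, 30], [4.0, -2.4, -0.5, 0, 0, 4, 30], [5.7, -3.4, -0.5, 0, 0, 6, 30], [5.7, -3.4, -0.5, 0, 0, 8, 30], [5.7, -3.4, -0.5, 0, 0, 10, 30], [5.7, -3.4, -0.5, 0, 0, 12, 30], [5.7, -3.4, -0.5, 0, 0, 14, 30], [5.7, -3.4, -0.5, 0, 0, 15.95, 30], [5.7, -3.4, -0.5, 0, 0, 15.95, 30], [5.7, -3.4, -0.5, 0, 0, 15.95, 30], [5.7, -3.4, -0.5, 0, 0, 15.95, 30]]}}

```text
time_s: 11.85
tcp_pos: [0.5747, 0.1018, 0.154]
ee_rot: [[-0.005, -1.0, -0.004], [-1.0, 0.005, -0.001], [0.001, 0.004, -1.0]]
wrist_force: [-0.5, -0.7, -4.3]
gripper_width: 0.387
```

```bash
python3 - <<'E'
from lasts import *
s=r.sense(); print(s['tcp_pos'],phi(s),s['wrist_force'],s['joints'])
z=s['tcp_pos'][2]-.064; print(z)
C={n:shot(n,'h1'+n) for n in('scene',)}
for n,c in C.items():
    for d in r.cut_out(n,'last_1'):
        m=d['region']; a=hullmask(c,place(.575,.101,np.pi/2,z))>.5
        if (m&a).sum()>.3*a.sum(): print(n,np.round(fit([c],[m.astype(np.float32)],(.575,.101,[np.pi/2]),z),4).tolist())
a=cv2.imread('pics/h1scene.png')[140:260,300:460]; cv2.imwrite('pics/k4.png',cv2.resize(a,None,fx=4,fy=4,interpolation=3))
print(row([.575,.101,.1],-90.3))
E
```

```text
[0.57471549 0.10179438 0.1539763 ] -90.2628166667878 [-0.46149403 -0.74598543 -4.31345757] [ 2.59158164e+01  2.14454201e+01 -1.09304497e+01 -3.93331345e-02
 -5.78671815e+01 -2.61577989e+01]
0.08997629512256144
scene [0.5747, 0.1077, 98.0711, 0.6764]
[0.03, -0.0, 2.19, 0.03, -0.01, 0.02]
```

View pics/k4.png

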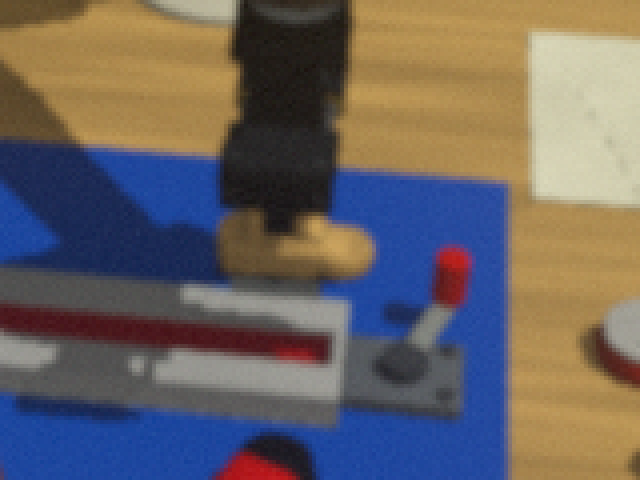

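Emit:
{"fn": "play_rows", "kwargs": {"deltas": [[0.02, 0, 1.0, 0, 0, 0, 30], [0.02, 0, 2.0, 0, 0, 0, 30], [0.02, 0, 2.2, 0, 0, 0, 30], [0.02, 0, 2.2, 0, 0, 0, 30], [0.02, 0, 2.4, 0, 0, 0, 30], [0.02, 0, 2.6, 0, 0, 0, 30], [0.02, 0, 2.7, 0, 0, 0, 30], [0.02, 0, 2.7, 0, 0, 0, 30]]}}

```text
time_s: 12.75
tcp_pos: [0.5755, 0.1015, 0.0887]
ee_rot: [[-0.004, -1.0, -0.0], [-1.0, 0.004, -0.0], [0.0, 0.0, -1.0]]
wrist_force: [0.4, 0.0, -5.7]
gripper_width: 0.386
```

```bash
python3 - <<'E'
from mv import *
s=r.sense(); print(s['tcp_pos'],phi(s),s['wrist_force'],s['moment'],s['gripper_width']*87)
print(row([.575,.101,.072],-90.3))
E
```

```text
[0.57551452 0.10151858 0.0887091 ] -90.25565967846002 [ 0.37457907  0.02834625 -5.70105923] [0.03791911 0.04435678 0.01311072] 33.551121469838414
[0.02, 0.02, 0.67, 0.0, -0.0, 0.01]
```

Emit:
{"fn": "play_rows", "kwargs": {"deltas": [[0, 0, 0.2, 0, 0, 0, 30], [0, 0, 0.4, 0, 0, 0, 30], [0, 0, 0.55, 0, 0, 0, 30], [0, 0, 0.62, 0, 0, 0, 30], [0, 0, 0.65, 0, 0, 0, 30], [0, 0, 0.65, 0, 0, 0, 30]]}}

```text
time_s: 13.35
tcp_pos: [0.5754, 0.1016, 0.0731]
ee_rot: [[-0.004, -1.0, -0.001], [-1.0, 0.004, -0.0], [0.0, 0.001, -1.0]]
wrist_force: [-3.3, 1.3, 0.5]
gripper_width: 0.387
```

```bash
python3 - <<'E'
from mv import *
s=r.sense(); print(s['tcp_pos'],phi(s),s['wrist_force'],s['moment'],s['gripper_width']*87)
E
```

```text
[0.57539752 0.10159848 0.07310061] -90.25135840914571 [-3.28626178  1.2953715   0.50064675] [ 0.17808435  1.09169227 -0.10497085] 33.65011633976082
```

Emit:
{"fn": "play_rows", "kwargs": {"deltas": [[0, 0.03, 0.0, 0, 0, 0, 30], [0, 0.03, 0.0, 0, 0, -1, 30], [0, 0.03, 0.0, 0, 0, -2, 30], [0, 0.03, 0.0, 0, 0, -3, 30], [0, 0.03, 0.0, 0, 0, -4, 30], [0, 0.03, 0.0, 0, 0, -5, 30]]}}

```text
time_s: 13.95
tcp_pos: [0.5741, 0.1002, 0.0728]
ee_rot: [[0.421, -0.907, -0.002], [-0.907, -0.421, -0.002], [0.001, 0.003, -1.0]]
wrist_force: [-2.8, -3.8, 0.9]
gripper_width: 0.382
```

```bash
python3 - <<'E'
from mv import *
s=r.sense(); print(s['tcp_pos'],phi(s),s['wrist_force'],s['moment'],s['gripper_width']*87)
print(row([.5748,.1015,.0725],-.3))
E
```

```text
[0.57407613 0.10015974 0.07281377] -65.07575062445109 [-2.80123627 -3.78685816  0.93312335] [-1.20992217  0.98818034 -0.16959186] 33.2430135300782
[-0.04, -0.05, 0.01, 0.04, 0.01, -12.96]
```

Emit:
{"fn": "play_rows", "kwargs": {"deltas": [[0, 0, 0, 0, 0, -1.3, 30], [0, 0, 0, 0, 0, -2.6, 30], [0, 0, 0, 0, 0, -3.9, 30], [0, 0, 0, 0, 0, -5.2, 30], [0, 0, 0, 0, 0, -6.5, 30], [0, 0, 0, 0, 0, -7.8, 30], [0, 0, 0, 0, 0, -9.1, 30], [0, 0, 0, 0, 0, -10.4, 30], [0, 0, 0, 0, 0, -11.7, 30], [0, 0, 0, 0, 0, -12.96, 30], [0, 0, 0, 0, 0, -12.96, 30], [0, 0, 0, 0, 0, -12.96, 30]]}}

```text
time_s: 15.15
tcp_pos: [0.5759, 0.1017, 0.0729]
ee_rot: [[1.0, -0.01, 0.002], [-0.01, -1.0, 0.001], [0.002, -0.001, -1.0]]
wrist_force: [1.5, -0.9, -1.6]
gripper_width: 0.391
```

```bash
python3 - <<'E'
from mv import *
s=r.sense(); print(s['tcp_pos'],phi(s),s['wrist_force'],s['moment'],s['gripper_width']*87)
shot('scene','s5')
a=cv2.imread('pics/s5.png')[140:260,300:460]; cv2.imwrite('pics/k5.png',cv2.resize(a,None,fx=4,fy=4,interpolation=3))
print(row([.5748,.1015,.0725],-.3))
E
```

```text
[0.57592318 0.10170531 0.07289704] -0.5774166706367364 [ 1.48783009 -0.93900285 -1.55376932] [-0.45450895 -0.31854926 -0.03650069] 34.02389520070907
[-0.04, 0.01, 0.01, -0.01, -0.02, -0.05]
```

View pics/k5.png

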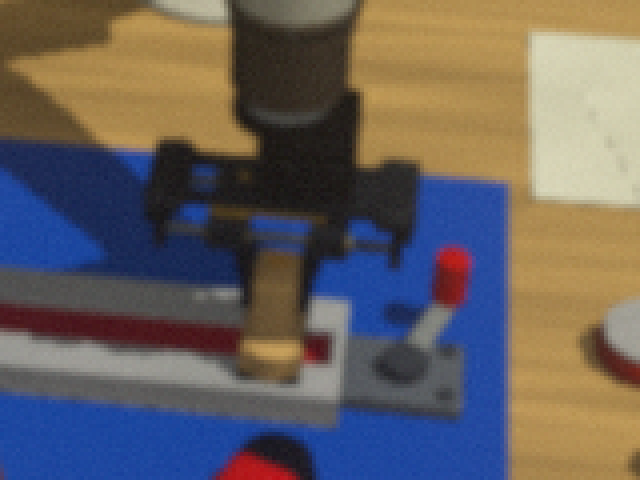

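Emit:
{"fn": "play_rows", "kwargs": {"deltas": [[0, 0, 0, 0, 0, 0, 45], [0, 0, 0, 0, 0, 0, 60], [0, 0, 0, 0, 0, 0, 60], [0, 0, -1, 0, 0, 0, 60], [0, 0, -2.5, 0, 0, 0, 60], [0, 0, -4.5, 0, 0, 0, 60], [0, 0, -5.5, 0, 0, 0, 60], [0, 0, -5.5, 0, 0, 0, 60]]}}

```text
time_s: 16.0
tcp_pos: [0.5775, 0.1025, 0.2155]
ee_rot: [[1.0, -0.007, 0.01], [-0.007, -1.0, 0.004], [0.01, -0.004, -1.0]]
wrist_force: [0.8, 0.1, 0.8]
gripper_width: 0.686
```

```bash
python3 - <<'E'
from mv import *
print(row([.4,.12,.22],0))
E
```

```text
[-7.1, -0.65, -0.25, -0.04, -0.12, -0.08]
```

```bash
python3 - <<'E'
from lasts import *
lasts(dict(A=(.439,-.1766,197),C=(.5595,-.370,-4)),'l2')
c=r.capture('scene'); 
for d in r.cut_out('scene','last_1'):
    m=d['region']; a=hullmask(c,place(.575,.101,np.pi,.008))>.5
    if (m&a).sum()>.3*a.sum(): print('B',np.round(fit([c],[m.astype(np.float32)],(.575,.101,[np.pi]),.008),4).tolist())
from knob import *
print(knob(c))
print(row([.4387,-.1766,.2],16.8))
E
```

```text
A top 471.0 [0.4383, -0.1788, 196.4527, 0.8922]
A scene 459.0 [0.4435, -0.1736, 199.2799, 0.9124]
A both [0.4391, -0.1763, 196.906, 0.877]
C top 479.0 [0.562, -0.3699, -6.7366, 0.8768]
C scene 618.0 [0.5591, -0.3677, -4.353, 0.8768]
C both [0.5599, -0.3682, -6.7982, 0.8658]
B [0.5788, 0.1037, 180.1117, 0.8552]
(np.int64(82), array([0.5053, 0.2329, 0.05  ]), np.float64(0.0766), np.float64(1.143))
[-5.33, 11.16, 0.37, 0.01, 0.04, -3.45]
```

View pics/l2scene.png

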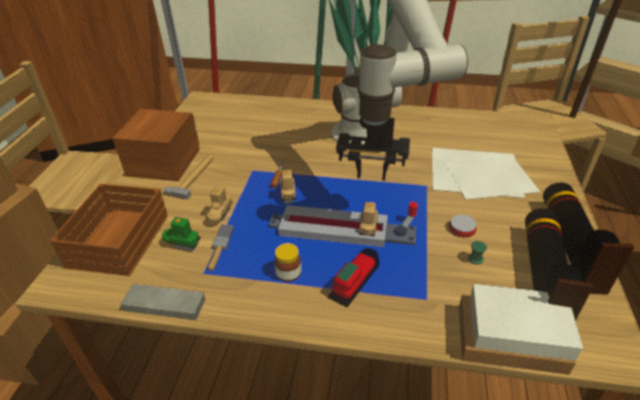

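Emit:
{"fn": "play_rows", "kwargs": {"deltas": [[-5.33, 11.16, 0.4, 0, 0, -3.45, 72], [-5.33, 11.16, 0.4, 0, 0, -3.45, 72], [-5.33, 11.16, 0.4, 0, 0, -3.45, 72], [-5.33, 11.16, 0.4, 0, 0, -3.45, 72], [-5.33, 11.16, 0.4, 0, 0, -3.45, 72], [-5.33, 11.16, 0.4, 0, 0, -3.45, 72], [-5.33, 11.16, 0.4, 0, 0, -3.45, 72], [-5.33, 11.16, 1.5, 0, 0, -3.45, 72], [-5.33, 11.16, 2.5, 0, 0, -3.45, 72], [-5.33, 11.16, 2.5, 0, 0, -3.45, 72], [-5.33, 11.16, 2.5, 0, 0, -3.45, 72]]}}

```text
time_s: 17.4
tcp_pos: [0.4398, -0.1762, 0.1474]
ee_rot: [[0.957, 0.29, -0.001], [0.29, -0.957, -0.001], [-0.001, 0.0, -1.0]]
wrist_force: [0.6, 0.1, 0.1]
gripper_width: 0.825
```

```bash
python3 - <<'E'
from mv import *
s=r.sense(); print(s['tcp_pos'],phi(s),s['joints'])
print(row([.4388,-.1768,.064],16.8))
E
```

```text
[ 0.43979466 -0.1762419   0.14741435] 16.845549427744697 [-2.10503539e+00  1.16636161e+01 -2.63987086e+01  4.00104325e-02
 -5.20126159e+01  1.08925942e+02]
[-0.04, 0.01, 3.34, 0.0, 0.02, 0.01]
```

Emit:
{"fn": "play_rows", "kwargs": {"deltas": [[-0.04, 0, 1, 0, 0, 0, 72], [-0.04, 0, 2, 0, 0, 0, 72], [-0.04, 0, 3, 0, 0, 0, 72], [-0.04, 0, 3.34, 0, 0, 0, 72], [-0.04, 0, 3.34, 0, 0, 0, 72], [-0.04, 0, 3.34, 0, 0, 0, 30], [-0.04, 0, 3.34, 0, 0, 0, 30], [-0.04, 0, 3.34, 0, 0, 0, 30], [-0.04, 0, 3.34, 0, 0, 0, 30], [-0.04, 0, 3.34, 0, 0, 0, 30], [-0.04, 0, 3.34, 0, 0, 0, 30], [-0.04, 0, 3.34, 0, 0, 0, 30]]}}

```text
time_s: 18.6
tcp_pos: [0.4388, -0.1767, 0.0643]
ee_rot: [[0.957, 0.289, 0.001], [0.289, -0.957, -0.0], [0.001, 0.0, -1.0]]
wrist_force: [0.1, -0.5, 1.2]
gripper_width: 0.39
```

Emit:
{"fn": "play_rows", "kwargs": {"deltas": [[0, 0, -0.5, 0, 0, 0, 30], [0, 0, -1.5, 0, 0, 0, 30], [0, 0, -2.5, 0, 0, 0, 30], [0, 0, -3.4, 0, 0, 0, 30], [0, 0, -3.4, 0, 0, 0, 30], [0, 0, -3.4, 0, 0, 0, 30]]}}

```text
time_s: 19.2
tcp_pos: [0.4376, -0.1763, 0.1481]
ee_rot: [[0.958, 0.288, -0.001], [0.288, -0.958, 0.001], [-0.001, -0.001, -1.0]]
wrist_force: [-0.7, -0.5, -3.7]
gripper_width: 0.389
```

```bash
python3 - <<'E'
from mv import *
s=r.sense(); print(s['tcp_pos'],phi(s),s['wrist_force'],s['gripper_width']*87)
print(row([.5747,-.004,.154],-90.3))
E
```

```text
[ 0.43760836 -0.17628855  0.14809802] 16.753259878100472 [-0.71156275 -0.51711742 -3.67471548] 33.83584182350725
[7.24, -5.02, -0.24, -0.0, 0.02, 21.41]
```

Emit:
{"fn": "play_rows", "kwargs": {"deltas": [[1.5, -1.0, -0.8, 0, 0, 1.7, 30], [3.0, -2.0, -0.8, 0, 0, 3.4, 30], [4.5, -3.0, -0.8, 0, 0, 5.1, 30], [6.0, -4.0, -0.8, 0, 0, 6.8, 30], [7.2, -4.87, -0.8, 0, 0, 8.5, 30], [7.2, -4.87, -0.8, 0, 0, 10.2, 30], [7.2, -4.87, -0.8, 0, 0, 11.9, 30], [7.2, -4.87, -0.8, 0, 0, 13.6, 30], [7.2, -4.87, -0.8, 0, 0, 15.3, 30], [7.2, -4.87, -0.8, 0, 0, 17.0, 30], [7.2, -4.87, -0.8, 0, 0, 18.7, 30], [7.2, -4.87, -0.8, 0, 0, 20.4, 30]]}}

```text
time_s: 20.4
tcp_pos: [0.5741, -0.0082, 0.166]
ee_rot: [[0.077, -0.997, -0.006], [-0.997, -0.077, -0.001], [0.0, 0.006, -1.0]]
wrist_force: [0.3, 0.1, -2.9]
gripper_width: 0.388
```

```bash
python3 - <<'E'
from mv import *
s=r.sense(); print(s['tcp_pos'],phi(s),s['wrist_force'],s['joints'])
print(row([.5747,-.008,.12],-90.3))
E
```

```text
[ 0.5740999  -0.00819225  0.1659694 ] -85.59028712619754 [ 0.31329411  0.14885053 -2.85685486] [ 15.31063731  19.96213304 -11.31262512  -0.06673432 -59.04419785
 -10.86645021]
[-0.01, -0.03, 1.84, 0.06, -0.0, 0.94]
```

Emit:
{"fn": "play_rows", "kwargs": {"deltas": [[0, 0, 0.8, 0, 0, 0.97, 30], [0, 0, 1.8, 0, 0, 0.97, 30], [0, 0, 1.8, 0, 0, 0.97, 30], [0, 0, 1.8, 0, 0, 0.97, 30]]}}

```text
time_s: 20.8
tcp_pos: [0.5748, -0.0084, 0.1224]
ee_rot: [[-0.001, -1.0, -0.004], [-1.0, 0.001, -0.001], [0.001, 0.004, -1.0]]
wrist_force: [1.3, 0.0, -2.0]
gripper_width: 0.384
```

```bash
python3 - <<'E'
from mv import *
s=r.sense(); print(s['tcp_pos'],phi(s),s['wrist_force'],s['joints'])
print(row([.5747,-.008,.0887],-90.3))
E
```

```text
[ 0.57477886 -0.00837965  0.12238809] -90.03814167523838 [ 1.2791757   0.01222988 -1.99299113] [ 1.53110033e+01  2.25213044e+01 -1.44371957e+01  1.33766652e-02
 -5.32802887e+01 -1.53573112e+01]
[-0.02, -0.0, 1.35, 0.05, -0.01, 0.05]
```

Emit:
{"fn": "play_rows", "kwargs": {"deltas": [[0, 0, 0.6, 0, 0, 0, 30], [0, 0, 0.9, 0, 0, 0, 30], [0, 0, 1.1, 0, 0, 0, 30], [0, 0, 1.25, 0, 0, 0, 30], [0, 0, 1.35, 0, 0, 0, 30], [0, 0, 1.35, 0, 0, 0, 30]]}}

```text
time_s: 21.4
tcp_pos: [0.5757, -0.0081, 0.0903]
ee_rot: [[-0.001, -1.0, -0.0], [-1.0, 0.001, -0.0], [0.0, 0.0, -1.0]]
wrist_force: [0.1, 0.7, -3.4]
gripper_width: 0.392
```

```bash
python3 - <<'E'
from mv import *
s=r.sense(); print(s['tcp_pos'],phi(s),s['wrist_force'],s['moment'])
print(row([.5747,-.008,.0725],-90.3))
E
```

```text
[ 0.57568196 -0.00807238  0.09029117] -90.04819593815634 [ 0.14344321  0.69442991 -3.39102982] [ 0.02341516  0.09547934 -0.00740153]
[-0.0, 0.04, 0.71, 0.0, -0.0, 0.05]
```

Emit:
{"fn": "play_rows", "kwargs": {"deltas": [[0, 0.03, 0.2, 0, 0, 0.05, 30], [0, 0.03, 0.4, 0, 0, 0.05, 30], [0, 0.03, 0.58, 0, 0, 0.05, 30], [0, 0.03, 0.68, 0, 0, 0.05, 30], [0, 0.03, 0.71, 0, 0, 0.05, 30], [0, 0.03, 0.71, 0, 0, 0.05, 30]]}}

```text
time_s: 22.0
tcp_pos: [0.5746, -0.008, 0.0731]
ee_rot: [[-0.005, -1.0, -0.001], [-1.0, 0.005, -0.0], [0.0, 0.001, -1.0]]
wrist_force: [-3.0, 2.1, 3.6]
gripper_width: 0.388
```

```bash
python3 - <<'E'
from mv import *
s=r.sense(); print(s['tcp_pos'],phi(s),s['wrist_force'],s['moment'])
print(row([.5747,-.008,.0725],-.3))
E
```

```text
[ 0.57461634 -0.00798616  0.07310809] -90.29889958819211 [-3.04334611  2.10897159  3.59888396] [ 0.39603548  1.17858047 -0.07548701]
[0.0, -0.0, 0.02, 0.01, 0.0, -18.0]
```

Emit:
{"fn": "play_rows", "kwargs": {"deltas": [[0, 0, 0, 0, 0, -1, 30], [0, 0, 0, 0, 0, -2, 30], [0, 0, 0, 0, 0, -3, 30], [0, 0, 0, 0, 0, -4, 30], [0, 0, 0, 0, 0, -5, 30], [0, 0, 0, 0, 0, -6.3, 30]]}}

```text
time_s: 22.6
tcp_pos: [0.5747, -0.0091, 0.0729]
ee_rot: [[0.521, -0.853, -0.0], [-0.853, -0.521, -0.001], [0.001, 0.001, -1.0]]
wrist_force: [-2.7, -2.3, 1.2]
gripper_width: 0.39
```

```bash
python3 - <<'E'
from mv import *
s=r.sense(); print(s['tcp_pos'],phi(s),s['wrist_force'],s['moment'],s['gripper_width']*87)
print(row([.5747,-.008,.0728],-.3))
E
```

```text
[ 0.57469141 -0.00914423  0.07294516] -58.57812746429758 [-2.65369323 -2.34437368  1.15486676] [-1.00140756  0.64028217 -0.06806538] 33.924147393991575
[-0.04, -0.02, 0.01, 0.02, -0.0, -11.66]
```

Emit:
{"fn": "play_rows", "kwargs": {"deltas": [[0, 0, 0, 0, 0, -1.3, 30], [0, 0, 0, 0, 0, -2.6, 30], [0, 0, 0, 0, 0, -3.9, 30], [0, 0, 0, 0, 0, -5.2, 30], [0, 0, 0, 0, 0, -6.5, 30], [0, 0, 0, 0, 0, -7.8, 30], [0, 0, 0, 0, 0, -9.1, 30], [0, 0, 0, 0, 0, -10.4, 30], [0, 0, 0, 0, 0, -11.6, 30], [0, 0, 0, 0, 0, -11.6, 30], [0, 0, 0, 0, 0, -11.6, 30]]}}

```text
time_s: 23.7
tcp_pos: [0.5759, -0.0081, 0.073]
ee_rot: [[1.0, -0.016, 0.002], [-0.016, -1.0, 0.0], [0.002, -0.0, -1.0]]
wrist_force: [0.3, -1.2, 0.0]
gripper_width: 0.389
```

```bash
python3 - <<'E'
from mv import *
s=r.sense(); print(s['tcp_pos'],phi(s),s['wrist_force'],s['moment'],s['gripper_width']*87)
E
```

```text
[ 0.57592896 -0.00805743  0.07299429] -0.9242562411752077 [ 0.33031402 -1.18858726  0.04054541] [-0.29359019 -0.20063005 -0.09269104] 33.87600632468194
```

Emit:
{"fn": "play_rows", "kwargs": {"deltas": [[0, 0, 0, 0, 0, 0, 45], [0, 0, 0, 0, 0, 0, 60], [0, 0, 0, 0, 0, 0, 60], [0, 0, -1, 0, 0, 0, 60], [0, 0, -2.5, 0, 0, 0, 60], [0, 0, -4.5, 0, 0, 0, 60], [0, 0, -5.5, 0, 0, 0, 60], [0, 0, -5.5, 0, 0, 0, 60]]}}

```text
time_s: 24.5
tcp_pos: [0.5775, -0.0077, 0.2153]
ee_rot: [[1.0, -0.014, 0.01], [-0.014, -1.0, 0.002], [0.01, -0.002, -1.0]]
wrist_force: [0.5, 0.0, -0.8]
gripper_width: 0.687
```

```bash
python3 - <<'E'
from lasts import *
lasts(dict(C=(.5597,-.3695,-5)),'l3')
c=r.capture('scene'); M=r.cut_out('scene','last_1')
for nm,y in(('A',-.008),('B',.101)):
  for d in M:
    m=d['region']; a=hullmask(c,place(.575,y,np.pi,.008))>.5
    if (m&a).sum()>.3*a.sum(): print(nm,np.round(fit([c],[m.astype(np.float32)],(.575,y,[np.pi]),.008),4).tolist())
from knob import *
print(knob(c))
print(row([.5597,-.3695,.2],-5))
E
```

```text
C top 526.0 [0.5619, -0.3708, -3.7186, 0.9227]
C scene 630.0 [0.5587, -0.3684, -1.8527, 0.913]
C both [0.56, -0.3699, -2.7486, 0.9019]
A [0.5718, -0.0063, 182.7215, 0.8563]
B [0.5768, 0.1046, 177.5046, 0.8785]
(np.int64(82), array([0.5054, 0.2329, 0.05  ]), np.float64(0.0764), np.float64(1.143))
[-0.37, 14.46, 0.35, 0.01, 0.04, 0.84]
```

View pics/l3scene.png

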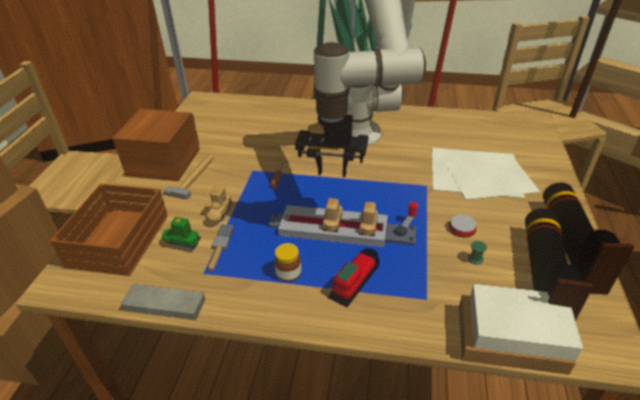

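View pics/l3top.png

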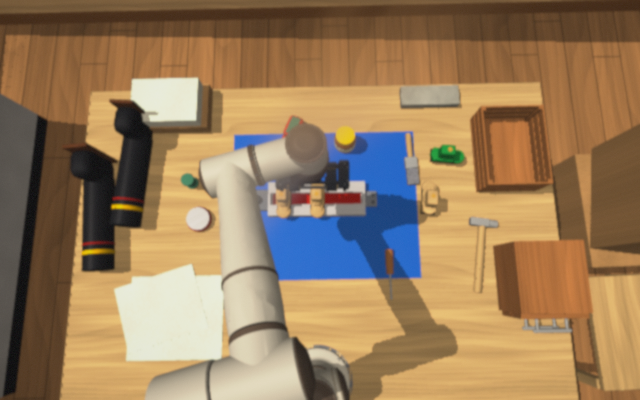

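Emit:
{"fn": "play_rows", "kwargs": {"deltas": [[-0.3, 14.45, 0.4, 0, 0, 0.54, 72], [-0.3, 14.45, 0.4, 0, 0, 0.54, 72], [-0.3, 14.45, 0.4, 0, 0, 0.54, 72], [-0.3, 14.45, 0.4, 0, 0, 0.54, 72], [-0.3, 14.45, 0.4, 0, 0, 0.54, 72], [-0.3, 14.45, 0.4, 0, 0, 0.54, 72], [-0.3, 14.45, 0.4, 0, 0, 0.54, 72], [-0.3, 14.45, 0.4, 0, 0, 0.54, 72], [-0.3, 14.45, 1.5, 0, 0, 0.54, 72], [-0.3, 14.45, 2.5, 0, 0, 0.54, 72], [-0.3, 14.45, 2.5, 0, 0, 0.54, 72], [-0.3, 14.45, 2.5, 0, 0, 0.54, 72]]}}

```text
time_s: 26.0
tcp_pos: [0.5623, -0.3689, 0.147]
ee_rot: [[0.998, -0.06, -0.002], [-0.06, -0.998, -0.0], [-0.002, 0.0, -1.0]]
wrist_force: [0.1, 0.2, 0.5]
gripper_width: 0.828
```

```bash
python3 - <<'E'
from mv import *
s=r.sense(); print(s['tcp_pos'],phi(s),s['joints'])
print(row([.5602,-.3697,.065],-3.5))
c=shot('top','g3'); a=cv2.imread('pics/g3.png')[130:260,370:500]; cv2.imwrite('pics/g3c.png',cv2.resize(a,None,fx=4,fy=4,interpolation=3))
E
```

```text
[ 0.56233811 -0.36892341  0.14704179] -3.4557109350475126 [-1.95047459e+01  2.98215751e+01  1.93370278e+00  4.14470794e-02
 -6.22145290e+01  1.06029688e+02]
[-0.08, 0.04, 3.28, 0.0, 0.02, 0.01]
```

View pics/g3c.png

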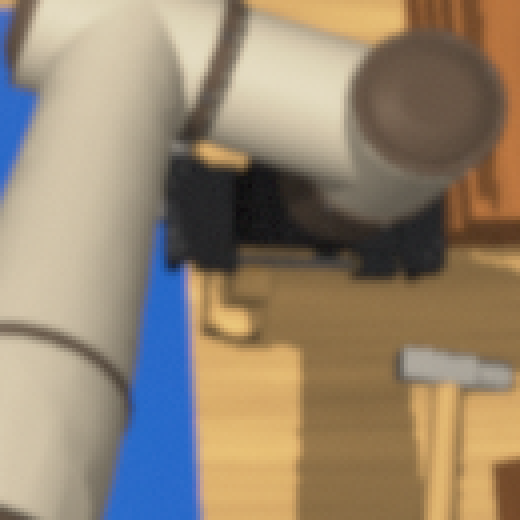

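Emit:
{"fn": "play_rows", "kwargs": {"deltas": [[-0.08, 0.04, 1, 0, 0, 0, 72], [-0.08, 0.04, 2, 0, 0, 0, 72], [-0.08, 0.04, 3, 0, 0, 0, 72], [-0.08, 0.04, 3.3, 0, 0, 0, 72], [-0.08, 0.04, 3.3, 0, 0, 0, 72], [-0.08, 0.04, 3.3, 0, 0, 0, 30], [-0.08, 0.04, 3.3, 0, 0, 0, 30], [-0.08, 0.04, 3.3, 0, 0, 0, 30], [-0.08, 0.04, 3.3, 0, 0, 0, 30], [-0.08, 0.04, 3.3, 0, 0, 0, 30], [-0.08, 0.04, 3.3, 0, 0, 0, 30], [-0.08, 0.04, 3.3, 0, 0, 0, 30]]}}

```text
time_s: 27.25
tcp_pos: [0.5605, -0.3703, 0.0654]
ee_rot: [[0.998, -0.061, 0.001], [-0.061, -0.998, -0.001], [0.001, 0.0, -1.0]]
wrist_force: [-0.0, -0.8, 1.8]
gripper_width: 0.39
```

Emit:
{"fn": "play_rows", "kwargs": {"deltas": [[0, 0, -0.5, 0, 0, 0, 30], [0, 0, -1.5, 0, 0, 0, 30], [0, 0, -2.5, 0, 0, 0, 30], [0, 0, -4.0, 0, 0, 0, 30], [0, 0, -4.2, 0, 0, 0, 30], [0, 0, -4.2, 0, 0, 0, 30]]}}

```text
time_s: 27.85
tcp_pos: [0.5606, -0.3699, 0.1713]
ee_rot: [[0.998, -0.061, 0.002], [-0.061, -0.998, -0.0], [0.002, -0.0, -1.0]]
wrist_force: [0.1, 0.5, -4.5]
gripper_width: 0.388
```

```bash
python3 - <<'E'
from mv import *
s=r.sense(); print(s['tcp_pos'],phi(s),s['wrist_force'],s['gripper_width']*87)
print(row([.5742,-.117,.17],-90.3))
E
```

```text
[ 0.56060127 -0.36986223  0.17129649] -3.5215579443720633 [ 0.14390748  0.49787312 -4.47184837] 33.71327857983868
[-0.08, -10.13, 0.05, -0.02, -0.02, 17.36]
```

Emit:
{"fn": "play_rows", "kwargs": {"deltas": [[0, -1.5, 0, 0, 0, 1.5, 30], [0, -3, 0, 0, 0, 3, 30], [0, -4.5, 0, 0, 0, 4.6, 30], [-0.1, -6, 0, 0, 0, 6.2, 30], [-0.1, -7.5, 0, 0, 0, 7.8, 30], [-0.1, -9, 0, 0, 0, 9.4, 30], [-0.1, -10.25, 0, 0, 0, 11, 30], [-0.1, -10.25, 0, 0, 0, 12.6, 30], [-0.1, -10.25, 0, 0, 0, 14.2, 30], [-0.1, -10.25, 0, 0, 0, 15.8, 30], [-0.1, -10.25, 0, 0, 0, 17.4, 30], [-0.1, -10.25, 0, 0, 0, 17.4, 30]]}}

```text
time_s: 29.05
tcp_pos: [0.5718, -0.1139, 0.1677]
ee_rot: [[-0.009, -1.0, -0.005], [-1.0, 0.009, 0.001], [-0.001, 0.005, -1.0]]
wrist_force: [-0.4, -0.3, -2.0]
gripper_width: 0.393
```

```bash
python3 - <<'E'
from mv import *
s=r.sense(); print(s['tcp_pos'],phi(s),s['wrist_force'],s['joints'])
print(row([.5742,-.114,.12],-90.3))
E
```

```text
[ 0.57183236 -0.11385504  0.16767771] -90.51336147779354 [-0.42242914 -0.28399192 -2.04691674] [  4.61571424  20.6722398   -9.94745889  -0.06443335 -59.66110377
  -5.09631805]
[0.01, -0.1, 1.91, 0.06, 0.01, -0.04]
```

Emit:
{"fn": "play_rows", "kwargs": {"deltas": [[0, -0.06, 0.8, 0, 0, -0.04, 30], [0, -0.06, 1.8, 0, 0, -0.04, 30], [0, -0.06, 1.9, 0, 0, -0.04, 30], [0, -0.06, 1.9, 0, 0, -0.04, 30], [0, -0.06, 1.9, 0, 0, -0.04, 30]]}}

```text
time_s: 29.55
tcp_pos: [0.5757, -0.1142, 0.1234]
ee_rot: [[-0.004, -1.0, 0.001], [-1.0, 0.004, -0.0], [0.0, -0.001, -1.0]]
wrist_force: [0.3, 0.2, -3.2]
gripper_width: 0.388
```

```bash
python3 - <<'E'
from mv import *
s=r.sense(); print(s['tcp_pos'],phi(s),s['wrist_force'])
print(row([.5742,-.114,.0895],-90.3))
E
```

```text
[ 0.57567731 -0.11424392  0.12335836] -90.22681987020482 [ 0.28818304  0.18905155 -3.1590798 ]
[-0.01, 0.06, 1.35, -0.02, -0.0, 0.01]
```

Emit:
{"fn": "play_rows", "kwargs": {"deltas": [[0, 0.05, 0.6, 0, 0, 0, 30], [0, 0.05, 0.9, 0, 0, 0, 30], [0, 0.05, 1.1, 0, 0, 0, 30], [0, 0.05, 1.25, 0, 0, 0, 30], [0, 0.05, 1.35, 0, 0, 0, 30], [0, 0.05, 1.35, 0, 0, 0, 30]]}}

```text
time_s: 30.15
tcp_pos: [0.5737, -0.1141, 0.0887]
ee_rot: [[-0.005, -1.0, -0.0], [-1.0, 0.005, -0.0], [0.0, 0.0, -1.0]]
wrist_force: [0.7, 0.2, -4.8]
gripper_width: 0.386
```

```bash
python3 - <<'E'
from mv import *
s=r.sense(); print(s['tcp_pos'],phi(s),s['wrist_force'],s['moment'])
print(row([.5742,-.114,.0735],-90.3))
E
```

```text
[ 0.57374759 -0.11414359  0.08874946] -90.29709660098 [ 0.66701625  0.15956762 -4.7988533 ] [ 0.04560763  0.1058766  -0.01958725]
[-0.01, -0.02, 0.61, 0.0, -0.0, 0.0]
```

Emit:
{"fn": "play_rows", "kwargs": {"deltas": [[0, -0.01, 0.2, 0, 0, 0, 30], [0, -0.01, 0.4, 0, 0, 0, 30], [0, -0.01, 0.55, 0, 0, 0, 30], [0, -0.01, 0.6, 0, 0, 0, 30], [0, -0.01, 0.62, 0, 0, 0, 30], [0, -0.01, 0.62, 0, 0, 0, 30]]}}

```text
time_s: 30.75
tcp_pos: [0.5738, -0.114, 0.0738]
ee_rot: [[-0.005, -1.0, -0.0], [-1.0, 0.005, 0.0], [-0.0, 0.0, -1.0]]
wrist_force: [-2.6, 2.7, 1.3]
gripper_width: 0.389
```

```bash
python3 - <<'E'
from mv import *
s=r.sense(); print(s['tcp_pos'],phi(s),s['wrist_force'],s['moment'],s['joints'][5])
E
```

```text
[ 0.57375929 -0.11400825  0.07378951] -90.3010937401816 [-2.62108613  2.7112066   1.34381787] [ 0.55846718  0.85468504 -0.03885954] -4.912120208563314
```

Seated; twist to φ≈0.

Emit:
{"fn": "play_rows", "kwargs": {"deltas": [[0, 0, 0, 0, 0, -1, 30], [0, 0, 0, 0, 0, -2, 30], [0, 0, 0, 0, 0, -3, 30], [0, 0, 0, 0, 0, -4, 30], [0, 0, 0, 0, 0, -5, 30], [0, 0, 0, 0, 0, -6.3, 30]]}}

```text
time_s: 31.35
tcp_pos: [0.5738, -0.1151, 0.0736]
ee_rot: [[0.521, -0.853, -0.0], [-0.853, -0.521, -0.001], [0.001, 0.001, -1.0]]
wrist_force: [-1.7, -1.9, 0.6]
gripper_width: 0.386
```

```bash
python3 - <<'E'
from mv import *
s=r.sense(); print(s['tcp_pos'],phi(s),s['wrist_force'],s['moment'],s['gripper_width']*87)
print(row([.5742,-.114,.0735],-.3))
E
```

```text
[ 0.57379348 -0.11506266  0.07364654] -58.583218228700595 [-1.65862218 -1.8657824   0.58490387] [-0.82855491  0.58144062 -0.10507087] 33.62192126965075
[-0.03, -0.04, 0.01, 0.01, -0.0, -11.66]
```

Emit:
{"fn": "play_rows", "kwargs": {"deltas": [[0, 0, 0, 0, 0, -1.3, 30], [0, 0, 0, 0, 0, -2.6, 30], [0, 0, 0, 0, 0, -3.9, 30], [0, 0, 0, 0, 0, -5.2, 30], [0, 0, 0, 0, 0, -6.5, 30], [0, 0, 0, 0, 0, -7.8, 30], [0, 0, 0, 0, 0, -9.1, 30], [0, 0, 0, 0, 0, -10.4, 30], [0, 0, 0, 0, 0, -11.7, 30], [0, 0, 0, 0, 0, -11.8, 30], [0, 0, 0, 0, 0, -11.8, 30]]}}

```text
time_s: 32.45
tcp_pos: [0.5749, -0.1143, 0.0737]
ee_rot: [[1.0, 0.001, 0.002], [0.001, -1.0, -0.0], [0.002, 0.0, -1.0]]
wrist_force: [0.6, -0.9, -1.4]
gripper_width: 0.39
```

```bash
python3 - <<'E'
from mv import *
s=r.sense(); print(s['tcp_pos'],phi(s),s['wrist_force'],s['moment'],s['gripper_width']*87)
E
```

```text
[ 0.57491367 -0.11431417  0.07366193] 0.0784891281018299 [ 0.56779186 -0.8606217  -1.44472605] [-0.36445962 -0.31565723 -0.10526687] 33.90519779830904
```

Emit:
{"fn": "play_rows", "kwargs": {"deltas": [[0, 0, 0, 0, 0, 0, 45], [0, 0, 0, 0, 0, 0, 60], [0, 0, 0, 0, 0, 0, 60], [0, 0, -1, 0, 0, 0, 60], [0, 0, -2.5, 0, 0, 0, 60], [0, 0, -4.5, 0, 0, 0, 60], [0, 0, -5.5, 0, 0, 0, 60], [0, 0, -5.5, 0, 0, 0, 60], [-7, 0, -5.5, 0, 0, 0, 60], [-7, 0, -5.5, 0, 0, 0, 60], [-7, 0, -5.5, 0, 0, 0, 60], [-7, 0, -5.5, 0, 0, 0, 60]]}}

```text
time_s: 33.65
tcp_pos: [0.3943, -0.1148, 0.2095]
ee_rot: [[1.0, 0.002, -0.003], [0.002, -1.0, 0.001], [-0.003, -0.001, -1.0]]
wrist_force: [0.2, -0.3, -0.2]
gripper_width: 0.691
```

```bash
cat > chk.py <<'E'
from lasts import *
from knob import knob
def chk(pre,z=.008):
    C={n:shot(n,pre+n) for n in('top','scene')}
    for n,c in C.items():
        M=r.cut_out(n,'last_1')
        for nm,y,t in(('A',-.008,180),('B',.101,180),('C',-.114,0)):
            for d in M:
                m=d['region']; a=hullmask(c,place(.575,y,np.radians(t),z))>.5
                if (m&a).sum()>.3*a.sum(): print(n,nm,np.round(fit([c],[m.astype(np.float32)],(.575,y,[np.radians(t)]),z),4).tolist())
    print(knob(C['scene']))
E
python3 - <<'E'
from chk import *
chk('l4')
s=r.sense(); print(s['tcp_pos'],phi())
E
```

```text
top A [0.5742, -0.008, 179.3139, 0.9412]
top B [0.5745, 0.1011, 176.6089, 0.9194]
top C [0.5757, -0.1147, -1.6638, 0.9156]
scene A [0.572, -0.0058, 181.8016, 0.816]
(np.int64(82), array([0.5053, 0.2329, 0.05  ]), np.float64(0.0766), np.float64(1.143))
[ 0.39888121 -0.11473768  0.21086195] 0.1970478080248457
```

View pics/l4top.png

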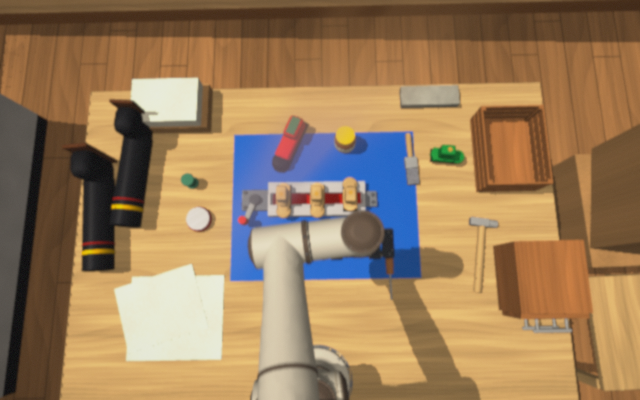

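View pics/l4scene.png

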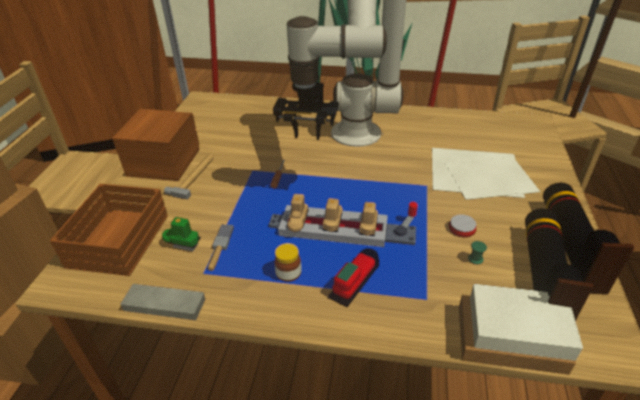

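```bash
python3 - <<'E'
from mv import *
print(row([.5022,.2340,.2],-24))
E
```

```text
[4.18, -13.94, 0.44, -0.0, -0.01, 4.84]
```

Emit:
{"fn": "play_rows", "kwargs": {"deltas": [[4.18, -13.94, 0.4, 0, 0, 4.84, 47], [4.18, -13.94, 0.4, 0, 0, 4.84, 47], [4.18, -13.94, 0.4, 0, 0, 4.84, 47], [4.18, -13.94, 0.4, 0, 0, 4.84, 47], [4.18, -13.94, 0.4, 0, 0, 4.84, 47], [4.18, -13.94, 0.4, 0, 0, 4.84, 47], [4.18, -13.94, 0.4, 0, 0, 4.84, 47], [4.18, -13.94, 0.4, 0, 0, 4.84, 47], [4.18, -13.94, 2.0, 0, 0, 4.84, 47], [4.18, -13.94, 4.0, 0, 0, 4.84, 47], [4.18, -13.94, 4.4, 0, 0, 4.84, 47], [4.18, -13.94, 4.4, 0, 0, 4.84, 47]]}}

```text
time_s: 35.05
tcp_pos: [0.5021, 0.2337, 0.0986]
ee_rot: [[0.914, -0.407, -0.004], [-0.407, -0.914, -0.004], [-0.002, 0.005, -1.0]]
wrist_force: [-0.3, 0.2, 0.4]
gripper_width: 0.539
```

```bash
python3 - <<'E'
from mv import *
s=r.sense(); print(s['tcp_pos'],phi(s),s['gripper_width']*87)
print(row([.5022,.2340,.046],-24))
shot('scene','s6'); a=cv2.imread('pics/s6.png')[160:260,350:450]; cv2.imwrite('pics/k6.png',cv2.resize(a,None,fx=5,fy=5,interpolation=3))
E
```

```text
[0.50210346 0.23369223 0.0986174 ] -23.99086595440314 46.86994772794593
[0.0, -0.02, 2.1, 0.06, 0.02, 0.0]
```

View pics/k6.png

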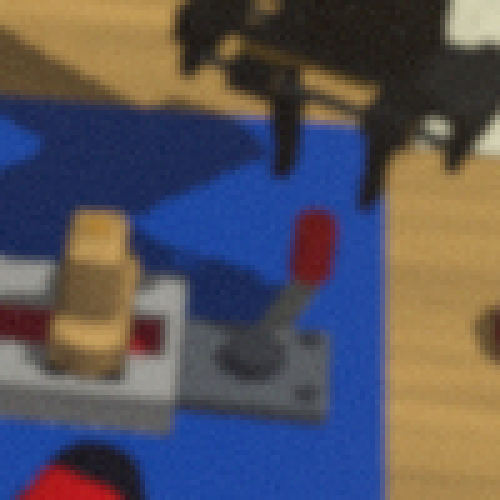

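Emit:
{"fn": "play_rows", "kwargs": {"deltas": [[0, 0, 0.6, 0, 0, 0, 47], [0, 0, 1.2, 0, 0, 0, 47], [0, 0, 1.8, 0, 0, 0, 47], [0, 0, 2.05, 0, 0, 0, 47], [0, 0, 2.05, 0, 0, 0, 34], [0, 0, 2.05, 0, 0, 0, 34], [0, 0, 2.05, 0, 0, 0, 34]]}}

```text
time_s: 35.8
tcp_pos: [0.5031, 0.2347, 0.0509]
ee_rot: [[0.914, -0.407, 0.002], [-0.407, -0.914, 0.001], [0.001, -0.002, -1.0]]
wrist_force: [0.1, -0.7, 1.2]
gripper_width: 0.408
```

```bash
python3 - <<'E'
from mv import *
s=r.sense(); print(s['tcp_pos'],phi(s),s['wrist_force'],s['gripper_width']*87)
P=np.array([.575,.2012])
for k in range(1,14):
    a=max(-.06,1.15-k*.1); ph=-90+np.degrees(a)
    print(row([*(P+.08*np.array([-np.sin(a),np.cos(a)])),s['tcp_pos'][2]],ph,s))
E
```

```text
[0.50312821 0.23465119 0.05093235] -23.991062106347066 [ 0.11115357 -0.73197079  1.1601945 ] 35.519186035821654
[-0.01, -0.27, 0.0, -0.03, -0.01, 1.17]
[0.04, -0.59, 0.0, -0.03, -0.01, 2.32]
[0.12, -0.9, 0.0, -0.03, -0.01, 3.46]
[0.23, -1.2, 0.0, -0.03, -0.01, 4.61]
[0.37, -1.49, 0.0, -0.03, -0.01, 5.75]
[0.53, -1.76, 0.0, -0.03, -0.01, 6.9]
[0.73, -2.01, 0.01, -0.03, -0.01, 8.05]
[0.95, -2.25, 0.01, -0.03, -0.0, 9.19]
[1.19, -2.46, 0.01, -0.03, -0.0, 10.34]
[1.45, -2.64, 0.01, -0.03, -0.0, 11.48]
[1.72, -2.8, 0.01, -0.03, -0.0, 12.63]
[2.02, -2.93, 0.01, -0.03, 0.0, 13.77]
[2.05, -2.94, 0.01, -0.03, 0.0, 13.89]
```

Emit:
{"fn": "play_rows", "kwargs": {"deltas": [[0, -0.27, 0, 0, 0, 1.2, 34], [0.04, -0.59, 0, 0, 0, 2.3, 34], [0.12, -0.9, 0, 0, 0, 3.5, 34], [0.23, -1.2, 0, 0, 0, 4.6, 34], [0.37, -1.49, 0, 0, 0, 5.75, 34], [0.53, -1.76, 0, 0, 0, 6.9, 34], [0.73, -2.01, 0, 0, 0, 8.05, 34], [0.95, -2.25, 0, 0, 0, 9.2, 34], [1.2, -2.46, 0, 0, 0, 10.3, 34], [1.45, -2.64, 0, 0, 0, 11.5, 34], [1.72, -2.8, 0, 0, 0, 12.6, 34], [2.02, -2.93, 0, 0, 0, 13.8, 34]]}}

```text
time_s: 37.0
tcp_pos: [0.5776, 0.2807, 0.0503]
ee_rot: [[-0.057, -0.998, -0.001], [-0.998, 0.057, -0.0], [0.0, 0.001, -1.0]]
wrist_force: [-3.5, 0.6, 1.7]
gripper_width: 0.391
```

```bash
python3 - <<'E'
from mv import *
s=r.sense(); print(s['tcp_pos'],phi(s),s['wrist_force'],s['gripper_width']*87)
shot('scene','s7'); a=cv2.imread('pics/s7.png')[160:260,350:450]; cv2.imwrite('pics/k7.png',cv2.resize(a,None,fx=5,fy=5,interpolation=3))
E
```

```text
[0.57761199 0.2806807  0.05031644] -93.2390175246282 [-3.53162022  0.59138982  1.70306672] 34.04848731314279
```

View pics/k7.png

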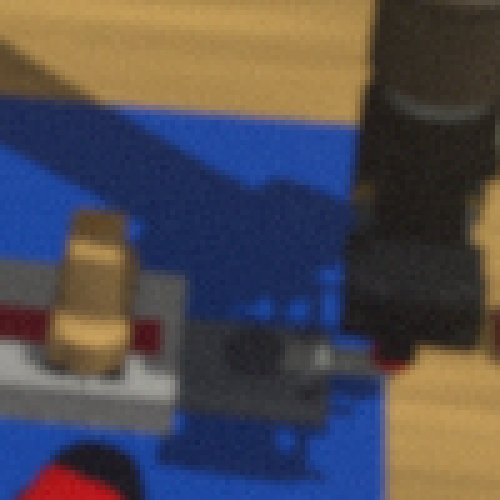

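Emit:
{"fn": "play_rows", "kwargs": {"deltas": [[0, -0.08, 0, 0, 0, 0, 34], [0, -0.16, 0, 0, 0, 0, 34], [0, -0.2, 0, 0, 0, 0, 34], [0, -0.2, 0, 0, 0, 0, 34]]}}

```text
time_s: 37.45
tcp_pos: [0.5793, 0.2808, 0.05]
ee_rot: [[-0.05, -0.999, -0.006], [-0.999, 0.05, -0.001], [0.001, 0.006, -1.0]]
wrist_force: [-12.4, 4.2, 6.4]
gripper_width: 0.392
```

Emit:
{"fn": "play_rows", "kwargs": {"deltas": [[0, 0.2, 0, 0, 0, 0, 40], [0, 0.2, 0, 0, 0, 0, 44], [0, 0.2, 0, 0, 0, 0, 44], [0, 0.2, -1, 0, 0, 0, 44], [0, 0.2, -3, 0, 0, 0, 44], [0, 0.2, -5, 0, 0, 0, 44], [0, 0.2, -7, 0, 0, 0, 44], [0, 6, -7, 0, 0, 0, 44], [0, 6, -7, 0, 0, 0, 44], [0, 6, -7, 0, 0, 0, 44], [0, 6, -7, 0, 0, 0, 44]]}}

```text
time_s: 38.55
tcp_pos: [0.4296, 0.2871, 0.2252]
ee_rot: [[-0.049, -0.999, -0.001], [-0.999, 0.049, 0.0], [-0.0, 0.001, -1.0]]
wrist_force: [-0.1, -0.7, 0.5]
gripper_width: 0.508
```

```bash
python3 - <<'E'
from chk import *
chk('l5',.010)
s=r.sense(); print(s['time_s'],s['tcp_pos'],phi())
E
```

```text
top A [0.5732, -0.008, 177.6792, 0.9469]
top B [0.5743, 0.1008, 176.3821, 0.9111]
top C [0.5731, -0.1152, 0.3423, 0.8715]
scene A [0.5752, -0.0055, 179.2677, 0.8601]
scene B [0.5778, 0.1036, 179.6373, 0.8489]
scene C [0.5715, -0.1111, 1.5114, 0.8916]
(np.int64(106), array([0.5785, 0.2826, 0.05  ]), np.float64(0.0815), np.float64(-0.043))
38.75 [0.43446172 0.2883479  0.2248252 ] -93.01643469198241
```

View pics/l5scene.png

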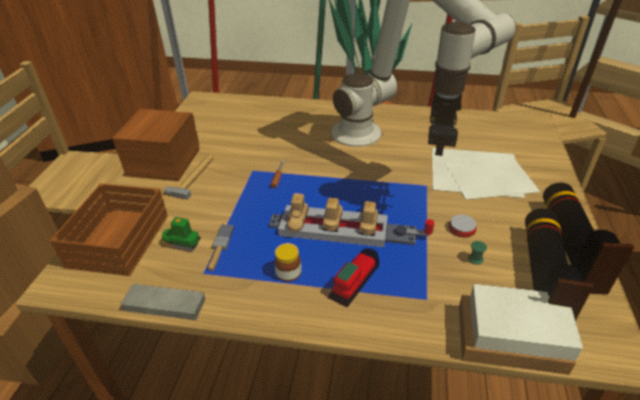

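View pics/l5top.png

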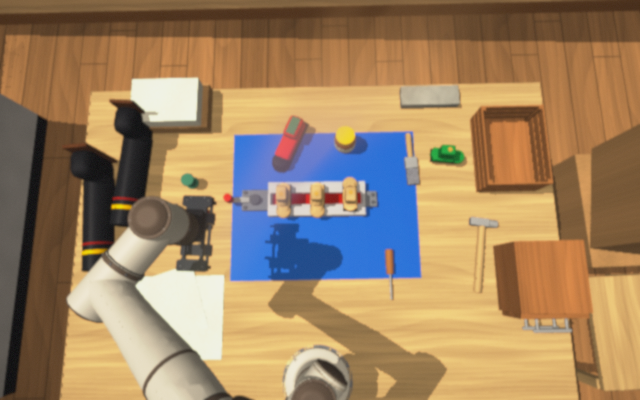

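The lever is back at its shut position (knob at top px (228,198)). The three lasts are square in the slot at (283,200), (317,200) and (350,196). Nothing else has moved.

Emit:
{"fn": "play_rows", "kwargs": {"deltas": [[0, 0, 0, 0, 0, 0, 44], [0, 0, 0, 0, 0, 0, 44], [0, 0, 0, 0, 0, 0, 44], [0, 0, 0, 0, 0, 0, 44], [0, 0, 0, 0, 0, 0, 44]]}}

```text
time_s: 39.25
tcp_pos: [0.4336, 0.288, 0.2244]
ee_rot: [[-0.053, -0.999, -0.0], [-0.999, 0.053, -0.0], [0.0, 0.0, -1.0]]
wrist_force: [-0.2, 0.1, -1.0]
gripper_width: 0.507
```

```bash
python3 -c "
from station import r
print(r.finish_job())"
```

```text
the job is handed in; nothing more can be done
None
```

I opened the clamp lever to about 1.14 rad (open counts from 1.0). I put all three wooden lasts into the T-slot at about y = +105, -4 and -110 mm in the rail's frame, gave each a quarter turn, and swung the lever shut. The job was handed in at about 39 s; no verdict is reported.

**Lasts:** In the last top-camera fits, each last is within about 2 mm of the slot's centre line and about 4° of square across the rail. The scene-camera fits are looser but agree to within about 4 mm. I did not measure seated height in the pictures. When each last was set down, the tool height put its origin about 9 mm above the table, against 8 mm expected.

**Lever:** The last knob measurement gave about -0.04 rad, and the knob is back where it started, so it reads as shut.

**Other things:** The bystanders and the green look-alike were not touched and look unmoved in the final pictures. No last was seen to be knocked aside. The gripper is clear of everything.

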